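Reset the toe rest of a lasting jack and load the shoe

TASK

The toe rest of the blue lasting jack is one hole too far out for the brown shoe. Press in its brass snap button and slide the toe rest in towards the heel spindle until the button pops up through the next hole, the middle one of the three; then take the brown shoe from the wooden rack and lower it gently onto the jack, sole up, with its pin hole fully down over the spindle and its forefoot on the toe rest. Leave the black shoe on the rack and the can and tin where they stand, and let go.

Things in the scene. Friction and masses are not known exactly. Their poses are not given: they have to be found in the camera images.
- jack: fixed blue bench jack that holds a shoe. Origin on the bench under the heel spindle's axis; x points along its square tube to the toe rest, z up. Base plate 200 x 90 x 10 mm (x -65 to 135). Column round the spindle 56 x 48, 50 high. Fixed outer tube 30 square, wall 1.5, from the column to x = 85, top face 50 mm above the bench, with 11 mm holes at x = 75 (outer), 57 (middle), 39 (inner)
- spindle_seat (a point): centre of the top of the heel spindle's steel collar (30 mm wide), 58 mm above the bench, on which the shoe's last stands. The spindle pin rises from it: 10 mm thick, round-ended, tip 35 mm above this point. Axes as the jack
- middle_hole (a point): centre of the middle hole, on the top face of the outer tube. Axes as the jack
- rest_top (a point): centre of the top of the toe rest's rubber pad, 94 mm above the bench; axes as the jack. Pad 18 (x) x 46 (y) x 10 mm on a steel post 18 x 20 mm. The whole rest spans 9 mm either side of this point along x, down to 20 mm above the bench; outside it, beyond +x, is free room for a finger. Inwards, a 25 mm square inner tube joins it to the outer tube
- button_top (a point): top of the round-ended brass snap button, 9 mm thick, standing up through a hole of the outer tube, 6 mm above its top face. The inner tube carries it, 58 mm from rest_top towards the spindle (67 mm from the rest's outer face): one finger can press the button level while the other, outside the rest, draws the rest in. Axes as the jack
- toe_rest (a joint): slide of the inner tube with rest and button, m: 0 with the button in the outer hole (start), growing as the rest goes in towards the spindle (jack -x); 0.018 in the middle hole, 0.036 in the inner one; play 1 mm. Locked while the button is up. Friction 1.5 N; with the button pressed level about 5 N starts it; a popped-up button stops it dead
- snap_button (a joint): the button's travel, m: 0 up, 0.006 pressed level with the tube's top face (3 N), 0.0075 hidden under the tube's wall. Once the rest has moved in 4 to 12 mm with the button pressed, the button stays hidden by itself; then lift the finger off, for the button pops up by itself on reaching a hole only if nothing covers the hole
- rack: fixed plywood rack that holds two shoes sole up on pins like the jack's. Origin on the bench midway between the pins; x points to the shoes' toes; pins at y = +-62.5 mm. Board 235 x 250 x 18 mm; pin seats 44 mm above the bench, pins 10 mm thick, tips 35 mm above the seats; wooden toe rail at x = 115 mm, top 80 mm above the bench
- shoe: brown shoe on its pale green last, sole up on the rack, 0.5-0.65 kg. Origin: mouth of the pin hole (14 mm wide, 46 deep, open down); x to the toe, z up to the sole. x -62 (heel) to 192 mm (toe). Sole at z = 92, heel (x < -4) to z = 114. Grip at the waist, x 22 to 70: 50 mm wide, upright sides z 44 to 92; centre of mass x = 55. Forefoot 86 wide, its underside z = 36 (x 75 to 123) lies on the rest
- other_shoe: black shoe of the same shape on the other pin of the rack, to be left there; origin and axes as the brown shoe's
- cement_can: yellow-labelled can, 70 mm wide, 100 mm high; origin in its base
- polish_tin: red round polish tin, 74 mm wide, 24 mm high; origin in its base
Things that resemble listed ones, but are neither listed nor needed, are in the scene too. Of the things that look like the jack, the largest one is meant.

How it is judged:
By the outcome, as a careful person would: the job done as asked, in the order asked, and still so for the second after the job is handed in, with the robot touching nothing.
It also fails if it takes over 53 s, if anything falls off the work surface, if the arm or the gripper's body presses on something with over 40 N, if the wrist force passes 120 N, or if a joint passes its speed limit or range.

ROBOT

A 6-joint arm with a two-finger parallel gripper is mounted at the origin on the work surface. World frame = base frame: x ahead of the robot, y to its left, z up, the work surface at z = 0. Lengths are in m, angles in rad, forces in N, time in s.
With the tool pointing down it reaches from about 0.4 to 0.925 m from the base axis. Payload 3.4 kg.
Tool frame: the origin (TCP) lies midway between the tips of the shut fingers; the grasp point (between the pads) lies 19 mm behind it (arm.hold_point_z is the distance from the TCP to the grasp point, in m); z points along the fingers, y is the direction in which the jaws open and shut (so a half turn about z gives the same grasp; the last joint's range is limited). The gripper opens to 85 mm and grips with 20 to 120 N. Pads are 22 mm wide; open, the fingers measure 114 mm over their backs; the gripper's body (76 mm by 85 mm) begins 54 mm behind the grasp point. The pads swing forward as they close: fully open they stand 13 mm farther back than shut.
Start: joints at [1.075, 0.307, 1.506, -0, 1.328, -0.073], TCP at [0.236, 0.524, 0.231] pointing down, gripper open.
Joint ranges: [-3.12, 3.12], [-1.05, 2.28], [0.14, 2.33], [-1.42, 4.57], [0.1, 2.73], [-2.68, 2.68]. Speed limits (rad/s): [2.57, 2.57, 3.14, 3.14, 3.14, 3.14].

INTERFACE

Orientations are given as a 3x3 rotation matrix whose columns are the frame's x, y, z axes.
In Python, from bench import arm, optics gives the robot as it stands.
- The arm moves only by the shell command python3 -m inch 'ROWS' [FORCE]. ROWS is JSON, a list of rows, each a list of 5 numbers: the shift along the world's x, y, z scaled (see below), then the turn about the world's z scaled (see below), then the opening, from 0 (shut) to 1 (fully open). A call has 1 to 8 rows; each row shifts and turns the pose as measured when the row begins; what a row does not reach is not made up. The controller multiplies each number of a shift by 25 mm and each number of a turn by 6 degrees. A row lasts 1/8 s, in which the tool goes at most 62.5 mm and 10.7 degrees, less where a joint would pass 70% of its speed; a pose out of reach is approached as far as the arm can. A call with a number of a shift or a turn outside -1 to 1 is refused whole. A call with a gripper value outside its range is refused whole. The fingers move at their own pace and stop on an object; FORCE is the grip in N (left out, the last holds). Time passes only in rows, so rows that do not move let the fingers close. It gives the time, the measured TCP pose, the force and the opening at its end, in the units of the state.
- arm.get_obs(): the state, without advancing time (a new reading comes with each control period).
- optics.read_camera(name): name is "side" or "top" or "wrist"; returns a dict with "pixels" (480x640x3 uint8, red, green, blue), "fx", "fy", "cx", "cy" (pixels), "rvec" (rotation vector, rad) and "tvec" (3), from world to camera coordinates, as OpenCV has them. Camera axes: x right, y down, z forward; pixel columns grow to the right and rows downward; lengths in m; the calibration is good to about 2 mm. A picture is of the moment at which its call begins. There is no depth.
- arm.hand_in(): hands the job in, once; it reports no verdict.
The state is a dict: "clock": time; "joints": joint angles; "qvel": joint speeds; "tau": joint torques, N m; "tool_pos": TCP position; "tool_rot": TCP orientation; "ft_force": force on the tool from outside, world axes, zero at the start; "moment": the same for the moment, N m; "gripper_width": finger opening in m.
Only numpy, scipy, OpenCV 4.12 (cv2) and the standard library are available. Lean on these libraries where they do the work, as an engineer would, in place of code of your own. Each camera call takes 0.05 s, during which the arm holds its last target.

## Working session

There is one attempt and no reset: what is moved stays moved. The work goes in short steps, Python scripts to look and compute and a shell command to move; the robot and the scene stay as the last step left them, time stands still between calls to the robot, and variables do not carry over. Pictures are saved under pics/ and viewed, and the job is handed in when it is done.

```bash
ls; mkdir -p pics; python3 - <<'E'
from bench import arm, optics
import cv2
o=arm.get_obs(); print({k:(v.round(4).tolist() if hasattr(v,'round') and hasattr(v,'tolist') else v) for k,v in o.items()}, arm.hold_point_z)
for n in ("side","top","wrist"):
    c=optics.read_camera(n); cv2.imwrite(f"pics/{n}0.png",c["pixels"][:,:,::-1]); print(n,{k:v for k,v in c.items() if k!="pixels"})
E
```

```text
pics
{'clock': 0.0, 'joints': [1.0745, 0.3076, 1.5077, -0.0, 1.3284, -0.0735], 'qvel': [-0.0004, -0.0013, -0.0014, 0.0016, 0.0016, -0.0007], 'tau': [-0.0006, -45.7551, -25.1916, -0.0002, 0.0133, -0.0], 'tool_pos': [0.2356, 0.5237, 0.2304], 'tool_rot': [[-0.9119, 0.4103, -0.001], [0.4103, 0.9119, -0.0018], [0.0001, -0.0021, -1.0]], 'ft_force': [-0.1003, 0.3493, -0.2144], 'moment': [0.0428, -0.0314, -0.0063], 'gripper_width': 0.08500951443993054} 0.0187
side {'fx': 445.4350727066676, 'fy': 445.4350727066676, 'cx': 307.65899853001645, 'cy': 236.62096428233144, 'rvec': array([ 2.23779331, -0.61890919,  0.29554164]), 'tvec': array([-0.4501941 ,  0.23145321,  0.765613  ])}
top {'fx': 531.9058432184024, 'fy': 531.9058432184024, 'cx': 320.35135571578513, 'cy': 240.27717431081518, 'rvec': array([ 2.18151748, -2.22216356,  0.08366682]), 'tvec': array([-0.03004089,  0.49659226,  1.26170058])}
wrist {'fx': 347.0887351935508, 'fy': 347.0887351935508, 'cx': 319.20837732001183, 'cy': 237.23604681098553, 'rvec': array([-2.39336556, -1.54823588, -0.25769861]), 'tvec': array([-0.57528478, -0.04184801,  0.38086929])}
```

View pics/side0.png

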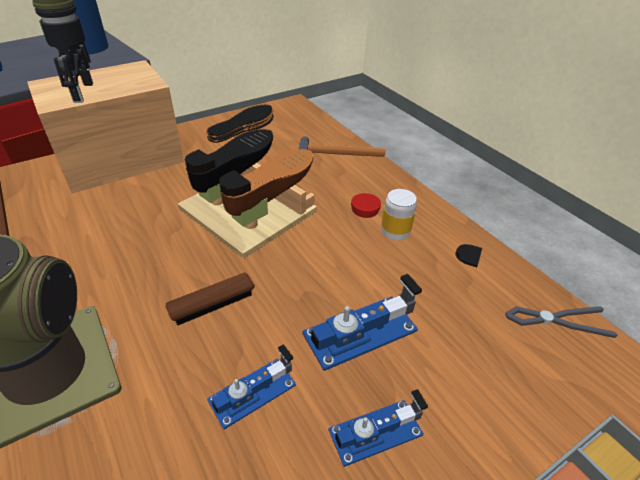

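View pics/top0.png

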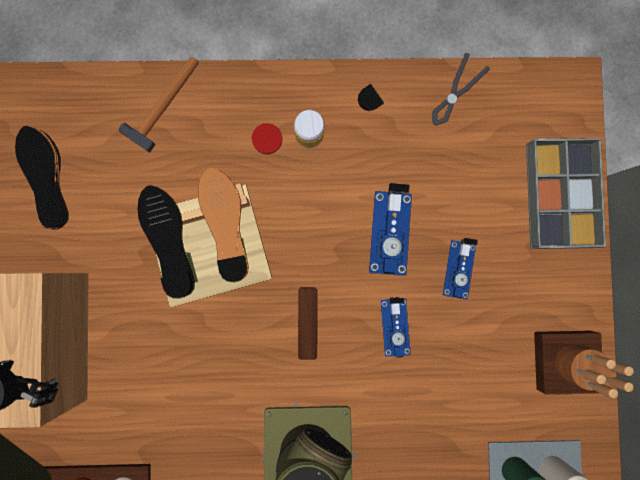

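View pics/wrist0.png

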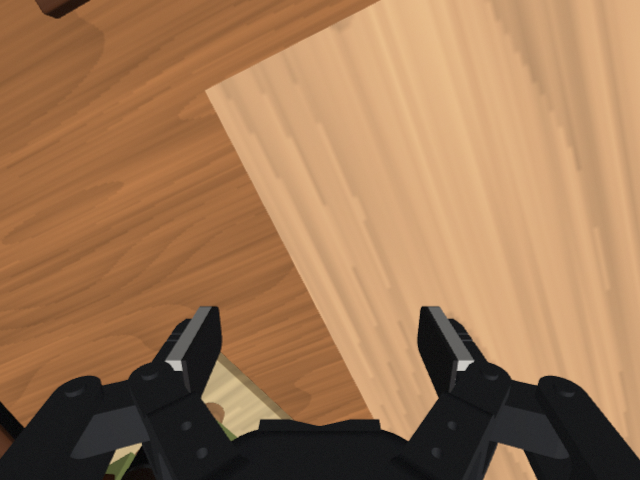

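The jack candidates in the top view are blue units at (390,232), (460,268) and (396,327). The one at (390,232) is clearly the largest. I'll confirm that in enlarged crops with measured plate sizes.

```bash
cat > h.py <<'E'
import numpy as np, cv2
from bench import arm, optics
def cam(n):
    c=optics.read_camera(n); c["R"]=cv2.Rodrigues(c["rvec"])[0]; c["K"]=np.array([[c["fx"],0,c["cx"]],[0,c["fy"],c["cy"]],[0,0,1]]); c["P"]=c["K"]@np.c_[c["R"],c["tvec"]]; return c
def ray(c,uv):
    d=c["R"].T@np.linalg.inv(c["K"])@np.r_[uv,1]; return -c["R"].T@c["tvec"], d
def onz(c,uv,z):
    o,d=ray(c,uv); return o+d*(z-o[2])/d[2]
def tri(c1,u1,c2,u2):
    X=cv2.triangulatePoints(c1["P"],c2["P"],np.float64(u1).reshape(2,1),np.float64(u2).reshape(2,1))[:,0]; X=X[:3]/X[3]
    r=[np.linalg.norm(proj(c,X)-u) for c,u in((c1,u1),(c2,u2))]; return X,r
def proj(c,X):
    p=c["P"]@np.r_[X,1]; return p[:2]/p[2]
def crop(c,x0,y0,x1,y1,s,name):
    im=cv2.resize(c["pixels"][y0:y1,x0:x1,::-1],None,fx=s,fy=s,interpolation=cv2.INTER_CUBIC); cv2.imwrite("pics/"+name,im)
def st():
    o=arm.get_obs(); print("t",round(o["clock"],2),"tcp",np.round(o["tool_pos"],4),"yawY",np.degrees(np.arctan2(o["tool_rot"][1][1],o["tool_rot"][0][1])).round(2),"F",np.round(o["ft_force"],2),"w",round(o["gripper_width"],4)); return o
E
python3 - <<'E'
from h import *
t=cam("top"); s=cam("side")
crop(t,350,170,490,370,3,"topj.png"); crop(s,190,260,440,480,3,"sidej.png")
crop(t,120,150,290,320,3.5,"tops.png"); crop(s,170,90,330,260,3.5,"sides.png")
hsv=cv2.cvtColor(t["pixels"],cv2.COLOR_RGB2HSV)
m=cv2.inRange(hsv,(105,120,40),(125,255,255)); m=cv2.morphologyEx(m,cv2.MORPH_CLOSE,np.ones((9,9)))
for k in cv2.findContours(m,cv2.RETR_EXTERNAL,cv2.CHAIN_APPROX_NONE)[0]:
    if cv2.contourArea(k)<300: continue
    r=cv2.minAreaRect(k); b=cv2.boxPoints(r); w=np.array([onz(t,p,0.01) for p in b])
    print(np.round(r[0]),"sides mm",np.round(1000*np.linalg.norm(w-np.roll(w,-1,0),axis=1)),np.round(w.mean(0),3))
E
```

```text
[395. 328.] sides mm [ 59. 136.  59. 136.] [ 0.284 -0.214  0.01 ]
[459. 269.] sides mm [133.  60. 133.  59.] [ 0.42  -0.372  0.01 ]
[390. 233.] sides mm [196.  88. 197.  88.] [ 0.512 -0.208  0.01 ]
```

View pics/topj.png

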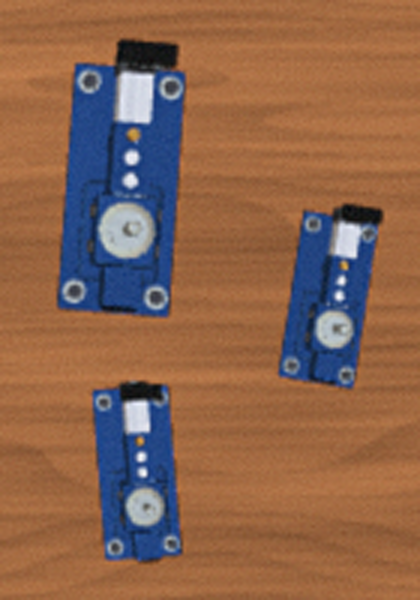

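View pics/sidej.png

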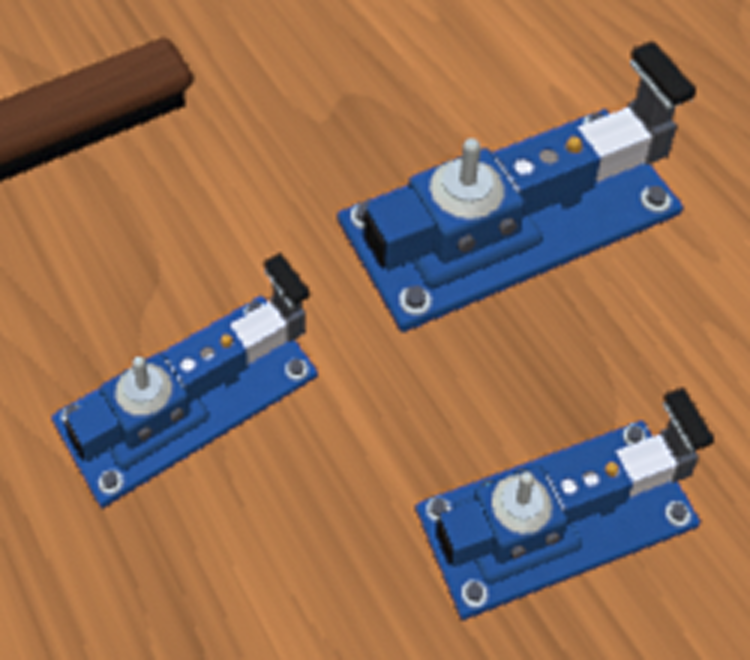

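View pics/tops.png

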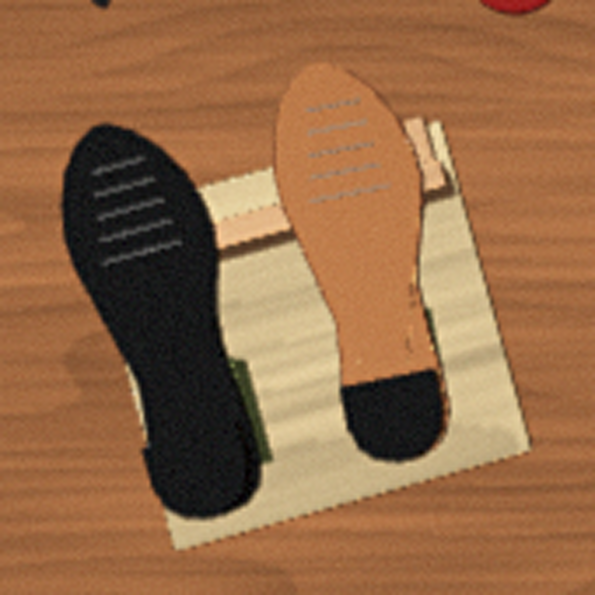

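View pics/sides.png

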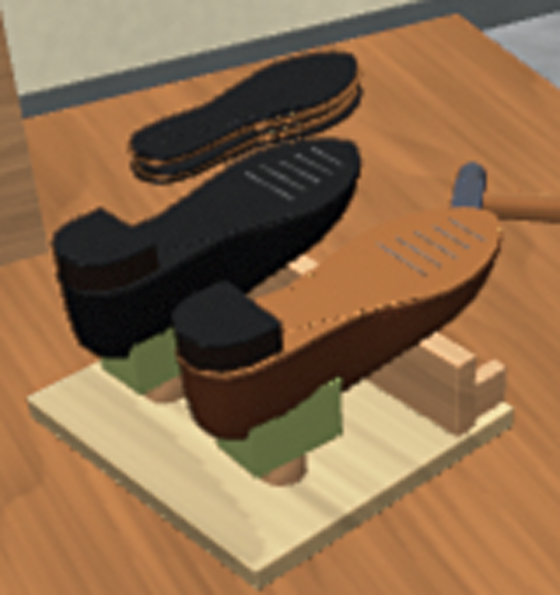

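```bash
python3 - <<'E'
from h import *
t=cam("top"); s=cam("side")
f=lambda x0,y0,k,u,v:np.array([x0+(u+.5)/k-.5,y0+(v+.5)/k-.5])
T=lambda u,v:f(350,170,3,u,v); S=lambda u,v:f(190,260,3,u,v)
pts=dict(spindle=(T(131,229),S(471,143)),button=(T(134,134),S(574,143)),mid=(T(132,158),S(549,156)),inner=(T(130,181),S(523,166)),
 padA=(T(118,41),S(633,52)) )
for k,(a,b) in pts.items():
    X,r=tri(t,a,s,b); print(k,X.round(4),np.round(r,2))
for n in("outer",): print("button on z=.056",onz(t,T(134,134),.056).round(4),onz(s,S(574,143),.056).round(4))
print("mid z.05",onz(t,T(132,158),.05).round(4),onz(s,S(549,156),.05).round(4))
print("tip z.093",onz(t,T(131,229),.093).round(4),onz(s,S(471,143),.093).round(4))
# base bolts
B=[T(89,81),T(171,87),T(74,291),T(156,297)]
for b in B: print("bolt",onz(t,b,.012).round(4))
# own tcp
o=arm.get_obs(); print(proj(t,o["tool_pos"]),proj(s,o["tool_pos"]))
# block corners
print("block",[onz(t,p,.2).round(3) for p in((42,274),(42,427))],[onz(t,p,.0).round(3) for p in((88,274),(88,407))])
E
```

```text
spindle [ 0.4773 -0.2036  0.0885] [0.76 1.42]
button [ 0.5522 -0.2132  0.0518] [0.31 0.56]
mid [ 0.5339 -0.2118  0.0493] [0.45 0.83]
inner [ 0.5159 -0.2097  0.0491] [0.44 0.81]
padA [ 0.6167 -0.1952  0.0819] [1.77 3.1 ]
button on z=.056 [ 0.5511 -0.2122  0.056 ] [ 0.5505 -0.2161  0.056 ]
mid z.05 [ 0.533  -0.2111  0.05  ] [ 0.5349 -0.2128  0.05  ]
tip z.093 [ 0.4756 -0.202   0.093 ] [ 0.4772 -0.2075  0.093 ]
bolt [ 0.5992 -0.184   0.012 ]
bolt [ 0.5933 -0.2502  0.012 ]
bolt [ 0.4303 -0.1677  0.012 ]
bolt [ 0.4243 -0.2334  0.012 ]
[ 35.25281853 372.68200585] [84.78489847 97.65961059]
block [array([0.427, 0.529, 0.2  ]), array([0.123, 0.526, 0.2  ])] [array([0.426, 0.519, 0.   ]), array([0.112, 0.517, 0.   ])]
```

```bash
python3 -m inch '[[0.3,-0.8,1,-0.5,1],[0.48,-1,0.5,-1,1],[0.48,-1,0,-1,1],[0.48,-1,0,-1,1],[0.48,-1,0,-1,1],[0.48,-1,0,-1,1],[0.48,-1,0,-1,1],[0.48,-1,0,-1,1]]'
```

```text
clock: 1.35
tool_pos: [0.3289, 0.3251, 0.2697]
tool_rot: [[-0.334, 0.942, 0.001], [0.942, 0.334, 0.001], [0.001, 0.001, -1.0]]
ft_force: [-0.7, 0.3, -0.3]
gripper_width: 0.0855
```

```bash
python3 -m inch '[[0.48,-1,0,-1,1],[0.48,-1,0,-1,1],[0.48,-1,0,-1,1],[0.48,-1,0,-1,1],[0.48,-1,0,-0.4,1],[0.48,-1,0,0,1],[0.48,-1,0,0,1],[0.48,-1,0,0,1]]'
```

```text
clock: 2.35
tool_pos: [0.4274, 0.1181, 0.2707]
tool_rot: [[0.136, 0.991, 0.004], [0.991, -0.136, 0.002], [0.002, 0.004, -1.0]]
ft_force: [0.2, -0.1, -0.3]
gripper_width: 0.0852
```

```bash
python3 -m inch '[[0.5,-1,0,0.38,1],[0.5,-1,0,0,1],[0.5,-1,0,0,1],[0.5,-1,0,0,1],[0.5,-1,0,0,1],[0.5,-1,0,0,1],[0.5,-1,0,0,1],[0.5,-1,0,0,1]]'
```

```text
clock: 3.35
tool_pos: [0.5299, -0.089, 0.2714]
tool_rot: [[0.096, 0.995, 0.006], [0.995, -0.096, 0.002], [0.003, 0.006, -1.0]]
ft_force: [0.6, 0.8, -0.9]
gripper_width: 0.0854
```

```bash
python3 -m inch '[[0.5,-1,0,0,1],[0.5,-1,0,0,1],[0.5,-1,0,0,1],[0.5,-1,0,0,1],[0.4,-1,0,0,0.8],[0.2,-0.5,0,0,0.8]]'; python3 - <<'E'
from h import *
st(); w=cam("wrist"); t=cam("top")
for n,c in(("w1",w),): cv2.imwrite(f"pics/{n}.png",c["pixels"][:,:,::-1])
print("campos",(-w["R"].T@w["tvec"]).round(3))
E
```

```text
clock: 4.1
tool_pos: [0.5979, -0.2337, 0.2709]
tool_rot: [[0.096, 0.995, 0.006], [0.995, -0.096, 0.003], [0.003, 0.006, -1.0]]
ft_force: [0.1, 1.1, 0.6]
gripper_width: 0.0679
t 4.1 tcp [ 0.5979 -0.2337  0.2709] yawY -5.54 F [0.14 1.05 0.61] w 0.0679
campos [ 0.605 -0.149  0.413]
```

View pics/w1.png

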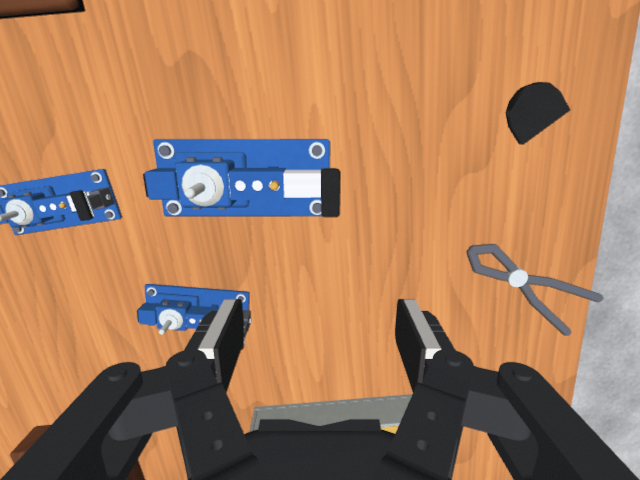

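```bash
python3 - <<'E'
from h import *
w=cam("wrist"); s=cam("side")
crop(w,140,120,350,230,3.8,"w1a.png"); crop(w,150,280,480,400,2.4,"w1b.png"); crop(s,250,130,500,350,3,"s1.png")
E
```

```text
(no output)
```

View pics/w1a.png

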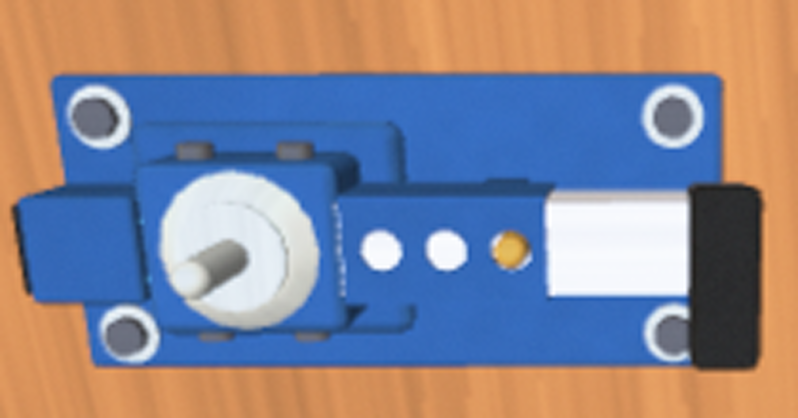

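View pics/w1b.png

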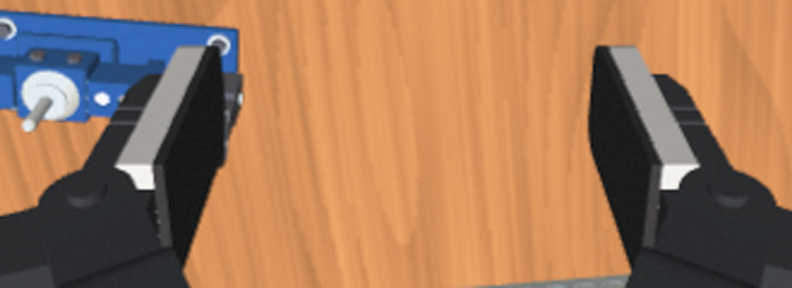

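View pics/s1.png

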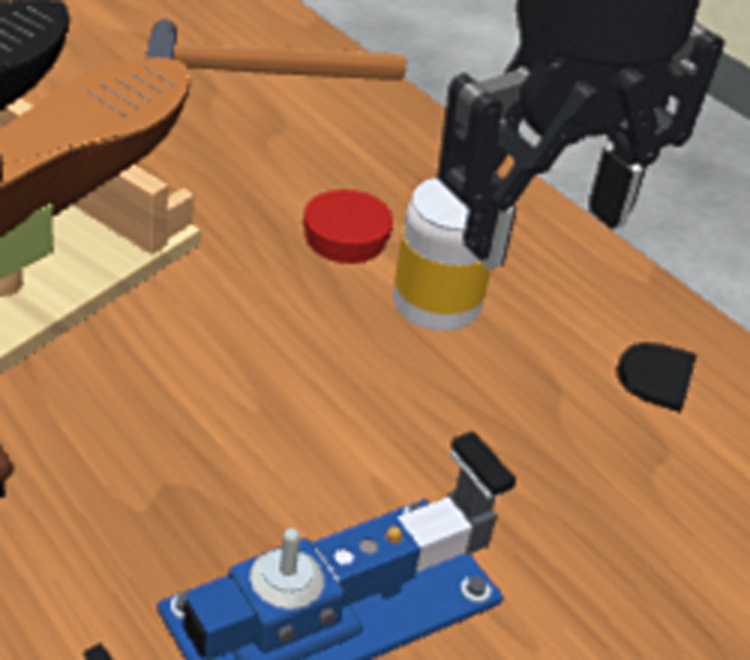

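```bash
python3 - <<'E'
from h import *
w=cam("wrist"); t=cam("top"); s=cam("side")
k=3.8
W=lambda u,v:np.array([140+(u+.5)/k-.5,120+(v+.5)/k-.5])
T=lambda u,v:np.array([350+(u+.5)/3-.5,170+(v+.5)/3-.5]); S=lambda u,v:np.array([190+(u+.5)/3-.5,260+(v+.5)/3-.5])
P={"tip":(W(187,278),T(131,229),S(471,143),.093),"button":(W(511,250),T(134,134),S(574,143),.056),"mid":(W(446,251),T(132,158),S(549,156),.05),"inner":(W(381,251),T(130,181),S(523,166),.05),"padc":(W(726,277),T(148,53),S(663,72),.094)}
for n,(a,b,c,z) in P.items():
    print(n,"wrist@z",onz(w,a,z).round(4),"tri w-t",tri(w,a,t,b)[0].round(4),"w-s",tri(w,a,s,c)[0].round(4), "top@z",onz(t,b,z).round(4))
for a in [(97,118),(673,114),(128,335),(672,334)]: print("bolt",onz(w,W(*a),.012).round(4))
# where fingertips project at (w=.068)
o=arm.get_obs(); R=np.array(o["tool_rot"]); p=np.array(o["tool_pos"])
for yy in(-.034,.034): print(proj(w,p+R@[0.011,yy,-.005]))
E
```

```text
tip wrist@z [ 0.4787 -0.2003  0.093 ] tri w-t [ 0.4759 -0.2026  0.0861] w-s [ 0.4786 -0.2031  0.0883] top@z [ 0.4756 -0.202   0.093 ]
button wrist@z [ 0.5536 -0.2074  0.056 ] tri w-t [ 0.5521 -0.2124  0.0459] w-s [ 0.5542 -0.2105  0.0481] top@z [ 0.5511 -0.2122  0.056 ]
mid wrist@z [ 0.5348 -0.2069  0.05  ] tri w-t [ 0.5335 -0.2108  0.0437] w-s [ 0.5359 -0.2095  0.0462] top@z [ 0.533  -0.2111  0.05  ]
inner wrist@z [ 0.5169 -0.2052  0.05  ] tri w-t [ 0.5154 -0.2087  0.0444] w-s [ 0.5177 -0.2076  0.0463] top@z [ 0.515 -0.209  0.05 ]
padc wrist@z [ 0.6105 -0.2126  0.094 ] tri w-t [ 0.6118 -0.221   0.0701] w-s [ 0.6126 -0.2162  0.0851] top@z [ 0.6085 -0.2183  0.094 ]
bolt [ 0.4309 -0.1641  0.012 ]
bolt [ 0.6006 -0.1793  0.012 ]
bolt [ 0.4249 -0.2297  0.012 ]
bolt [ 0.5938 -0.2458  0.012 ]
[242.40216764 294.38607664]
[396.15817571 294.27854758]
```

```bash
python3 -m inch '[[-0.1,0.4,-1,0,0.8],[-0.1,0.4,-1,0,0.8],[0,0,-1,0,0.8],[0,0,-1,0,0.8],[0,0,-1,0,0.8],[0,0,-0.8,0,0.8],[0,0,0,0,0.8]]'; python3 - <<'E'
from h import *
st(); w=cam("wrist"); s=cam("side"); t=cam("top")
cv2.imwrite("pics/w2.png",w["pixels"][:,:,::-1]); crop(s,290,200,450,360,4,"s2.png"); crop(t,350,150,450,290,4,"t2.png")
E
```

```text
clock: 5.32
tool_pos: [0.5908, -0.2038, 0.1265]
tool_rot: [[0.087, 0.996, 0.011], [0.996, -0.087, 0.002], [0.003, 0.011, -1.0]]
ft_force: [0.7, 0.1, 1.0]
gripper_width: 0.0683
t 5.33 tcp [ 0.5908 -0.2038  0.1265] yawY -5.02 F [0.7  0.05 0.99] w 0.0683
```

View pics/w2.png

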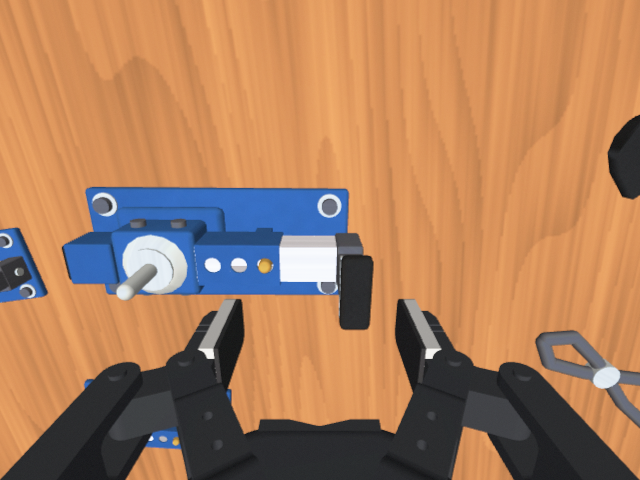

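View pics/s2.png

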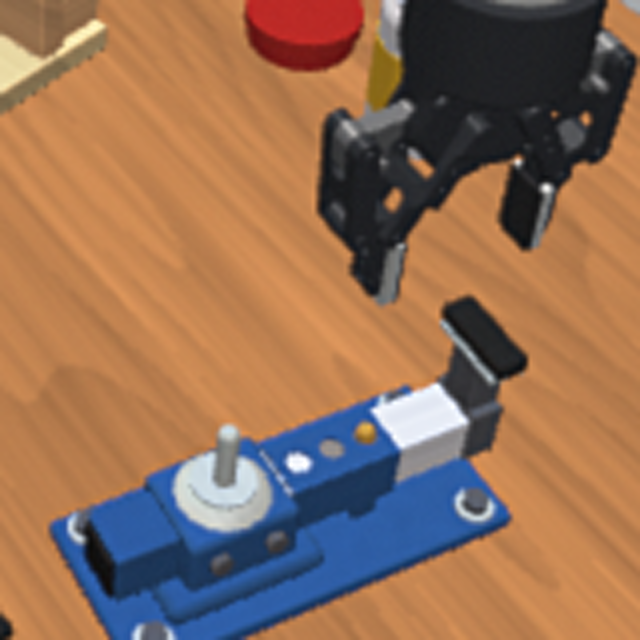

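```bash
python3 - <<'E'
from h import *
w=cam("wrist"); o=st(); R=np.array(o["tool_rot"]); p=np.array(o["tool_pos"])
crop(w,60,170,400,340,2.3,"w2a.png")
Rc=R.T@w["R"].T; tc=R.T@((-w["R"].T@w["tvec"])-p); print("cam in tool",tc.round(4)); np.savez("wc.npz",Rc=Rc,tc=tc)
# reconstruct w1 pose
R1=np.array([[.096,.995,.006],[.995,-.096,.003],[.003,.006,-1]]); p1=np.array([.5979,-.2337,.2709])
c1=dict(R=(R1@Rc).T); c1["tvec"]=-c1["R"]@(p1+R1@tc); c1["K"]=w["K"]; c1["P"]=w["K"]@np.c_[c1["R"],c1["tvec"]]
W=lambda u,v:np.array([140+(u+.5)/3.8-.5,120+(v+.5)/3.8-.5])
for n,a,b,z in(("tip",W(187,278),(125,292),.093),("button",W(511,250),(265,265.5),.056),("mid",W(446,251),(239,265),.05),("inner",W(381,251),(213,265),.05)):
    print(n,onz(w,b,z).round(4),tri(c1,a,w,b)[0].round(4), onz(c1,a,z).round(4))
E
```

```text
t 5.53 tcp [ 0.5932 -0.2053  0.1292] yawY -5.05 F [ 0.57 -0.27 -0.58] w 0.0681
cam in tool [ 0.0857 -0.0003 -0.1421]
tip [ 0.4827 -0.2036  0.093 ] [ 0.4798 -0.2038  0.0904] [ 0.4791 -0.2023  0.093 ]
button [ 0.5569 -0.2105  0.056 ] [ 0.556  -0.2093  0.0583] [ 0.5538 -0.2094  0.056 ]
mid [ 0.538  -0.2109  0.05  ] [ 0.5378 -0.2087  0.0545] [ 0.5351 -0.2089  0.05  ]
inner [ 0.5202 -0.2092  0.05  ] [ 0.5198 -0.2074  0.0531] [ 0.5172 -0.2072  0.05  ]
```

View pics/w2a.png

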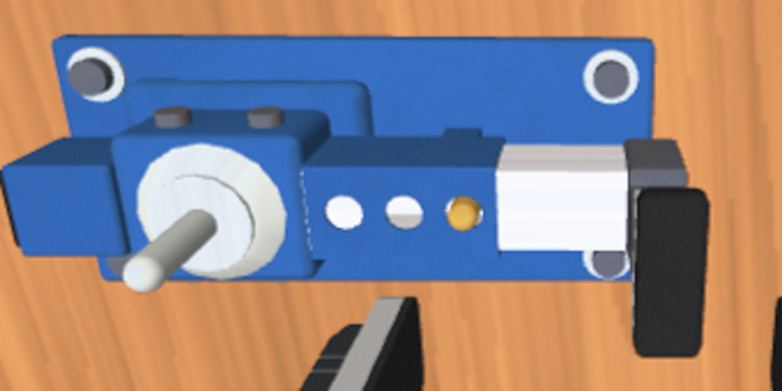

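```bash
python3 - <<'E'
from h import *
w=cam("wrist"); o=st(); w=cam("wrist"); o=st();R=np.array(o["tool_rot"]); p=np.array(o["tool_pos"])
crop(w,60,170,400,340,2.3,"w3a.png")
W=lambda u,v:np.array([60+(u+.5)/2.3-.5,170+(v+.5)/2.3-.5])
for n,b,z in(("tip",W(145,273),.093),("button",W(463,214),.056),("mid",W(404,212),.05),("inner",W(344,212),.05),("pad",W(671,271),.094)):
    X=onz(w,b,z); print(n,X.round(4),"tool-rel along y",((R.T@(X-p))*1000).round(1))
E
```

```text
t 5.58 tcp [ 0.5932 -0.2055  0.1292] yawY -5.06 F [ 0.97 -0.03 -0.06] w 0.0681
t 5.62 tcp [ 0.5931 -0.2055  0.1291] yawY -5.06 F [-0.02 -0.83  0.22] w 0.0685
tip [ 0.4822 -0.2017  0.093 ] tool-rel along y [  -6.1 -111.4   34.3]
button [ 0.5548 -0.2087  0.056 ] tool-rel along y [ -6.7 -39.1  72.5]
mid [ 0.5361 -0.2088  0.05  ] tool-rel along y [ -8.5 -57.8  78.2]
inner [ 0.5183 -0.2071  0.05  ] tool-rel along y [ -8.4 -75.6  77.9]
pad [ 0.6115 -0.2132  0.094 ] tool-rel along y [-6.1 18.4 35.4]
```

View pics/w3a.png

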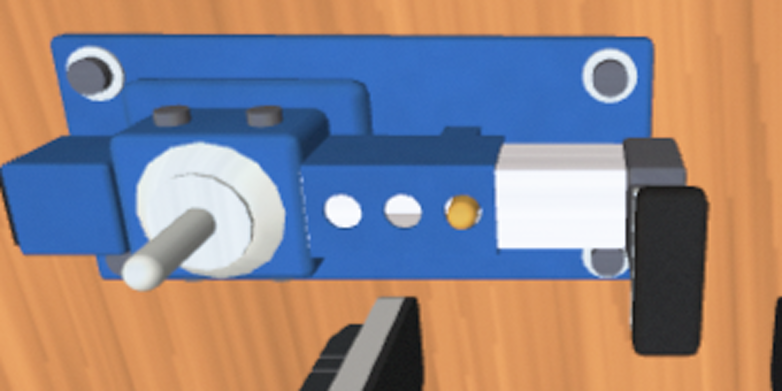

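```bash
python3 -m inch '[[-0.05,-0.27,-0.6,-0.08,0.8],[0,0,-0.8,0,0.8],[0,0,-0.8,0,0.8],[0,0,0,0,0.8]]'; python3 - <<'E'
from h import *
st(); w=cam("wrist"); o=st();R=np.array(o["tool_rot"]); p=np.array(o["tool_pos"])
crop(w,60,170,480,400,1.9,"w4.png")
s=cam("side"); crop(s,290,200,450,360,4,"s4.png")
E
```

```text
clock: 6.12
tool_pos: [0.592, -0.2144, 0.0725]
tool_rot: [[0.098, 0.995, 0.019], [0.995, -0.098, -0.002], [-0.0, 0.019, -1.0]]
ft_force: [0.6, 1.1, -0.1]
gripper_width: 0.0683
t 6.12 tcp [ 0.592  -0.2144  0.0725] yawY -5.65 F [ 0.57  1.09 -0.14] w 0.0683
t 6.17 tcp [ 0.5928 -0.2147  0.0735] yawY -5.65 F [ 0.13 -0.03 -0.06] w 0.0686
```

View pics/w4.png

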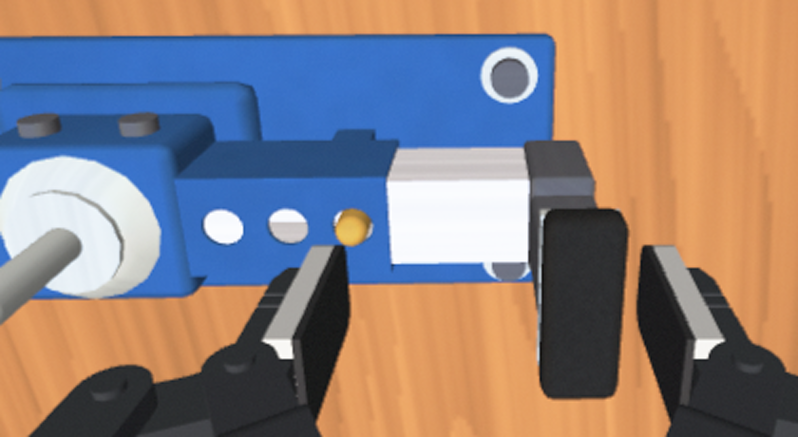

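View pics/s4.png

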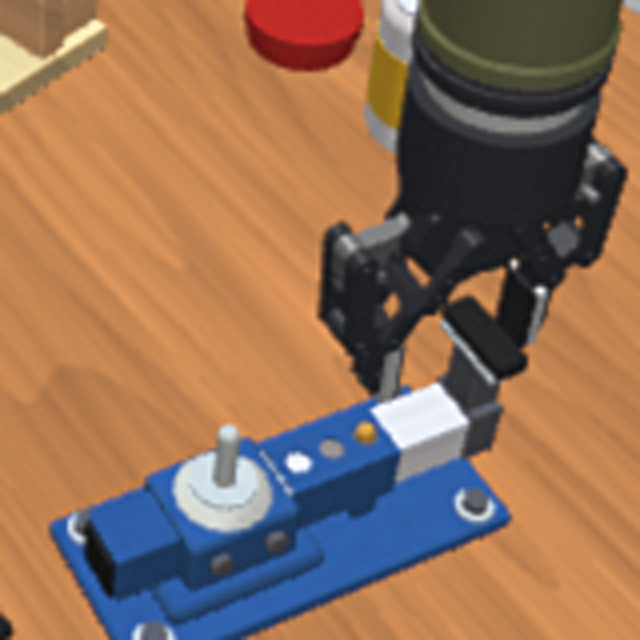

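```bash
python3 - <<'E'
from h import *
w=cam("wrist"); o=st();R=np.array(o["tool_rot"]); p=np.array(o["tool_pos"]); print(R.round(3).tolist())
W=lambda u,v:np.array([60+(u+.5)/1.9-.5,170+(v+.5)/1.9-.5])
for n,b,z in(("button",W(352,228),.056),("mid",W(289,226),.05),("inner",W(223,227),.05),("pad",W(584,304),.094),("padR",W(622,304),.094)):
    X=onz(w,b,z); print(n,X.round(4),"tool-rel",((R.T@(X-p))*1000).round(1))
for y in(-.034,-.0425,.034): print("finger proj",y,((proj(w,p+R@[.011,y,-.008])-[60,170])*1.9).round(0))
E
```

```text
t 6.28 tcp [ 0.594 -0.215  0.075] yawY -5.64 F [-0.55 -0.19  0.85] w 0.0685
[[0.098, 0.995, 0.024], [0.995, -0.098, -0.004], [-0.002, 0.024, -1.0]]
button [ 0.5561 -0.2093  0.056 ] tool-rel [  1.9 -38.8  18. ]
mid [ 0.5372 -0.2098  0.05  ] tool-rel [ -0.4 -57.7  23.6]
inner [ 0.5189 -0.2081  0.05  ] tool-rel [ -0.5 -76.   23.1]
pad [ 0.6129 -0.2142  0.094 ] tool-rel [  2.7  19.2 -18.6]
padR [ 0.6212 -0.2151  0.094 ] tool-rel [  2.5  27.5 -18.4]
finger proj -0.034 [347. 245.]
finger proj -0.0425 [309. 245.]
finger proj 0.034 [644. 245.]
```

```bash
python3 -m inch '[[-0.03,0,-0.4,0,0.8],[0,0,-0.4,0,0.8],[0,0,0,0,0.8]]'; python3 - <<'E'
from h import *
st(); s=cam("side"); crop(s,330,250,430,330,7,"s5.png"); o=st(); print(np.round(o["tool_rot"],3).tolist())
E
```

```text
clock: 6.65
tool_pos: [0.5943, -0.2155, 0.0553]
tool_rot: [[0.098, 0.995, 0.027], [0.995, -0.098, -0.005], [-0.003, 0.027, -1.0]]
ft_force: [0.6, -0.5, 1.2]
gripper_width: 0.0683
t 6.65 tcp [ 0.5943 -0.2155  0.0553] yawY -5.64 F [ 0.65 -0.54  1.22] w 0.0683
t 6.7 tcp [ 0.5946 -0.2156  0.0557] yawY -5.63 F [ 0.44 -0.42 -0.43] w 0.0683
[[0.098, 0.995, 0.027], [0.995, -0.098, -0.006], [-0.003, 0.028, -1.0]]
```

View pics/s5.png

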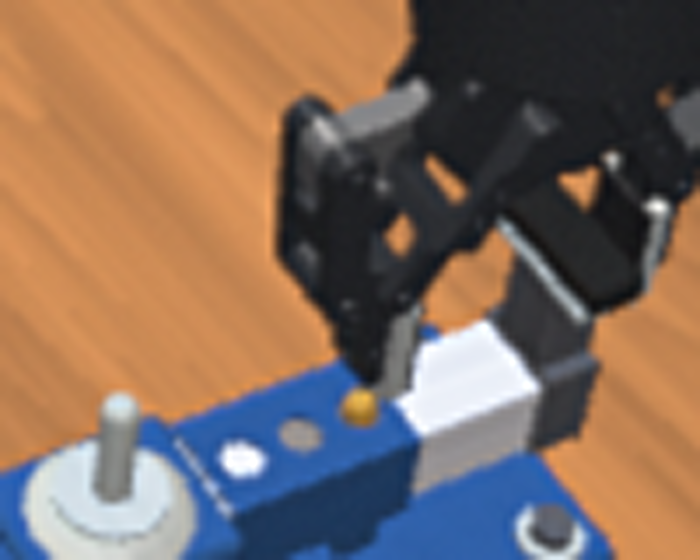

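```bash
python3 -m inch '[[-0.03,0,-0.16,0,0.8],[-0.02,0,-0.1,0,0.8],[0,0,0,0,0.8]]'
```

```text
clock: 7.08
tool_pos: [0.5937, -0.2157, 0.0494]
tool_rot: [[0.098, 0.995, 0.028], [0.995, -0.098, -0.006], [-0.003, 0.029, -1.0]]
ft_force: [-0.4, 0.9, 1.6]
gripper_width: 0.0685
```

```bash
python3 -m inch '[[0,0,-0.1,0,0.8],[0,0,-0.1,0,0.8]]'
```

```text
clock: 7.32
tool_pos: [0.5938, -0.2157, 0.0448]
tool_rot: [[0.098, 0.995, 0.029], [0.995, -0.098, -0.006], [-0.003, 0.029, -1.0]]
ft_force: [-1.4, 1.3, 2.5]
gripper_width: 0.068
```

```bash
python3 -m inch '[[0,0,-0.06,0,0.8],[0,0,-0.04,0,0.8]]'
```

```text
clock: 7.58
tool_pos: [0.5938, -0.2157, 0.0439]
tool_rot: [[0.098, 0.995, 0.029], [0.995, -0.098, -0.006], [-0.004, 0.03, -1.0]]
ft_force: [-3.0, 1.4, 10.9]
gripper_width: 0.0682
```

```bash
python3 -m inch '[[0,0,-0.04,0,0.8],[0,0,0,0,0.8]]'; python3 - <<'E'
from h import *
s=cam("side"); crop(s,330,250,430,330,7,"s6.png"); o=st(); w=cam("wrist");crop(w,60,170,480,400,1.9,"w6.png")
E
```

```text
clock: 7.82
tool_pos: [0.5939, -0.2157, 0.0444]
tool_rot: [[0.098, 0.995, 0.03], [0.995, -0.098, -0.007], [-0.004, 0.03, -1.0]]
ft_force: [-0.2, 1.1, 2.2]
gripper_width: 0.0682
t 7.88 tcp [ 0.5939 -0.2157  0.0443] yawY -5.62 F [-0.95  0.64  3.2 ] w 0.0681
```

View pics/s6.png

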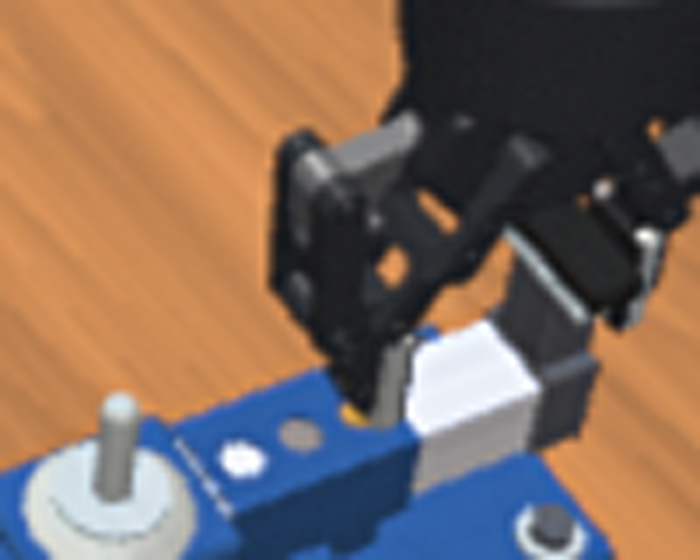

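View pics/w6.png

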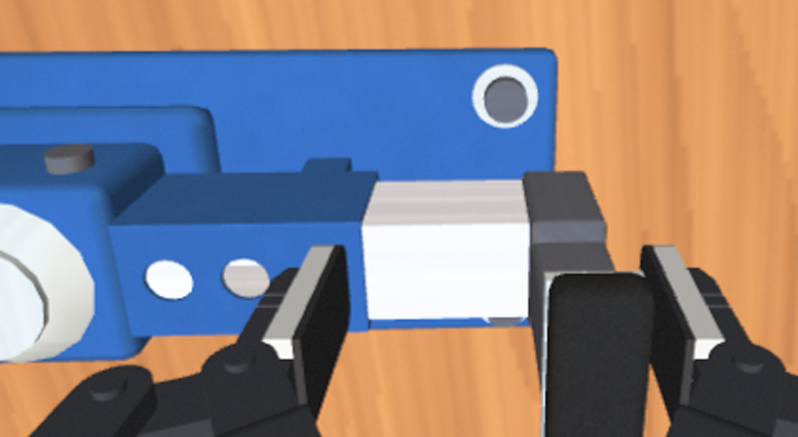

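```bash
python3 -m inch '[[-0.06,0.006,0.06,0,0.74],[-0.06,0.006,0,0,0.74],[0,0,0,0,0.74]]' 30; python3 - <<'E'
from h import *
s=cam("side"); crop(s,330,250,430,330,7,"s7.png"); o=st(); w=cam("wrist");crop(w,60,170,480,400,1.9,"w7.png"); o=st()
E
```

```text
clock: 8.3
tool_pos: [0.5914, -0.2156, 0.0461]
tool_rot: [[0.098, 0.995, 0.031], [0.995, -0.098, -0.007], [-0.004, 0.032, -0.999]]
ft_force: [-0.4, 1.1, 2.1]
gripper_width: 0.0633
t 8.35 tcp [ 0.5913 -0.2156  0.046 ] yawY -5.63 F [0.27 0.27 2.35] w 0.063
t 8.4 tcp [ 0.5913 -0.2155  0.046 ] yawY -5.62 F [0.21 0.29 3.43] w 0.0634
```

View pics/s7.png

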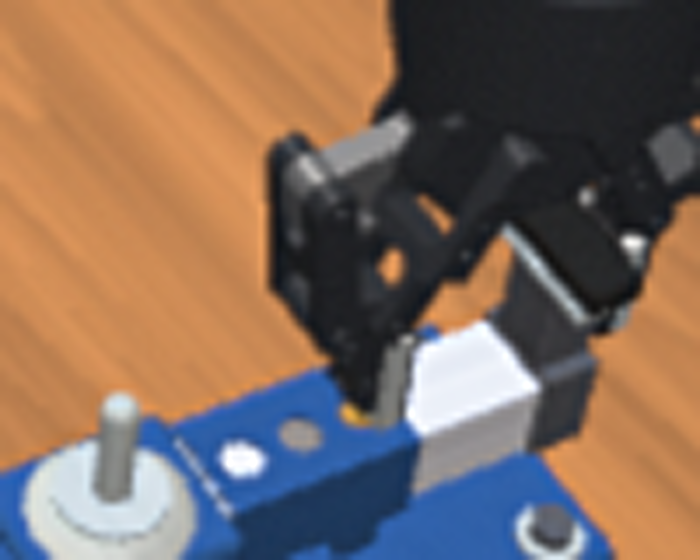

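View pics/w7.png

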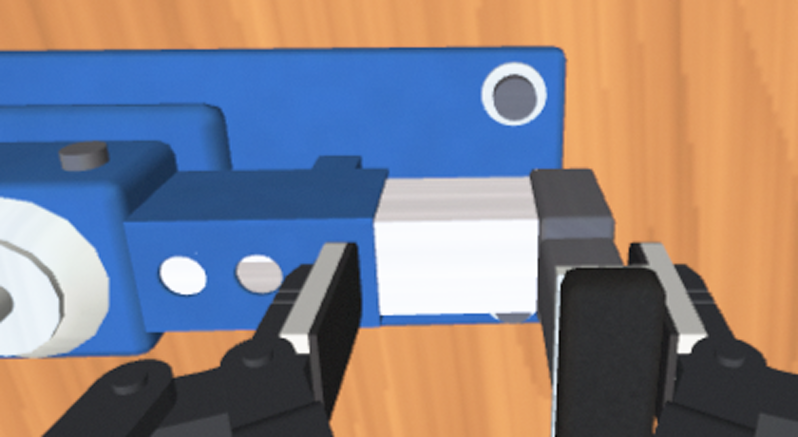

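```bash
python3 -m inch '[[0,0,-0.05,0,0.74],[0,0,-0.03,0,0.74]]'
```

```text
clock: 8.65
tool_pos: [0.5914, -0.2156, 0.0452]
tool_rot: [[0.098, 0.995, 0.031], [0.995, -0.098, -0.007], [-0.004, 0.031, -1.0]]
ft_force: [-1.9, 2.1, 12.1]
gripper_width: 0.0635
```

```bash
python3 -m inch '[[0,0,-0.03,0,0.74]]'
```

```text
clock: 8.78
tool_pos: [0.5913, -0.2156, 0.0453]
tool_rot: [[0.098, 0.995, 0.031], [0.995, -0.098, -0.007], [-0.004, 0.031, -1.0]]
ft_force: [-0.7, 1.2, 9.5]
gripper_width: 0.0633
```

```bash
python3 -m inch '[[-0.1,0.01,-0.03,0,0.74],[-0.1,0.01,-0.03,0,0.74]]'
```

```text
clock: 9.02
tool_pos: [0.5906, -0.2157, 0.0457]
tool_rot: [[0.099, 0.994, 0.039], [0.995, -0.098, -0.009], [-0.005, 0.04, -0.999]]
ft_force: [3.1, 2.5, 4.3]
gripper_width: 0.0632
```

```bash
python3 -m inch '[[-0.1,0.01,-0.03,0,0.74],[-0.1,0.01,-0.03,0,0.74]]'
```

```text
clock: 9.28
tool_pos: [0.5903, -0.2158, 0.046]
tool_rot: [[0.1, 0.994, 0.049], [0.995, -0.099, -0.011], [-0.006, 0.049, -0.999]]
ft_force: [4.1, 2.0, 5.4]
gripper_width: 0.0631
```

```bash
python3 -m inch '[[-0.28,0.027,-0.04,0,0.74]]'; python3 - <<'E'
from h import *
o=st(); print(np.round(o["tool_rot"],3).tolist()); s=cam("side"); crop(s,330,250,430,330,7,"s8.png"); w=cam("wrist");crop(w,60,170,480,400,1.9,"w8.png"); o=st();print(np.round(o["tool_rot"],3).tolist())
E
```

```text
clock: 9.4
tool_pos: [0.5873, -0.2159, 0.0462]
tool_rot: [[0.1, 0.993, 0.056], [0.995, -0.099, -0.013], [-0.007, 0.057, -0.998]]
ft_force: [10.5, 1.4, 2.6]
gripper_width: 0.0634
t 9.4 tcp [ 0.5873 -0.2159  0.0462] yawY -5.71 F [10.46  1.36  2.56] w 0.0634
[[0.1, 0.993, 0.056], [0.995, -0.099, -0.013], [-0.007, 0.057, -0.998]]
t 9.5 tcp [ 0.5867 -0.2159  0.0462] yawY -5.71 F [5.17 1.2  4.92] w 0.063
[[0.1, 0.993, 0.055], [0.995, -0.099, -0.013], [-0.007, 0.056, -0.998]]
```

View pics/s8.png

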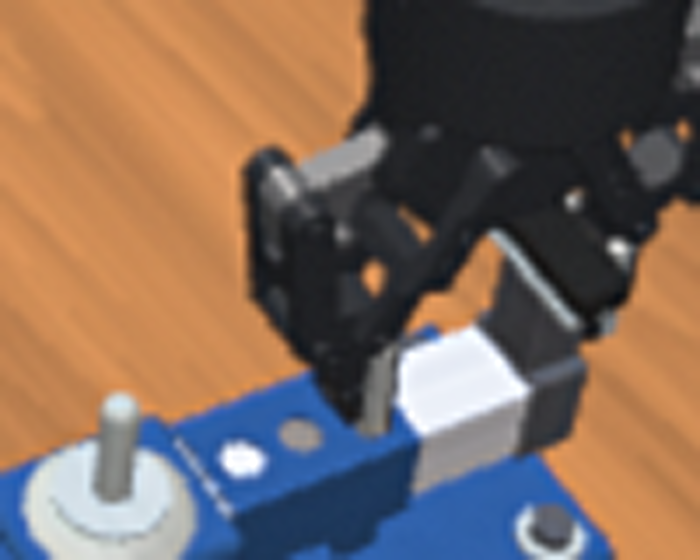

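View pics/w8.png

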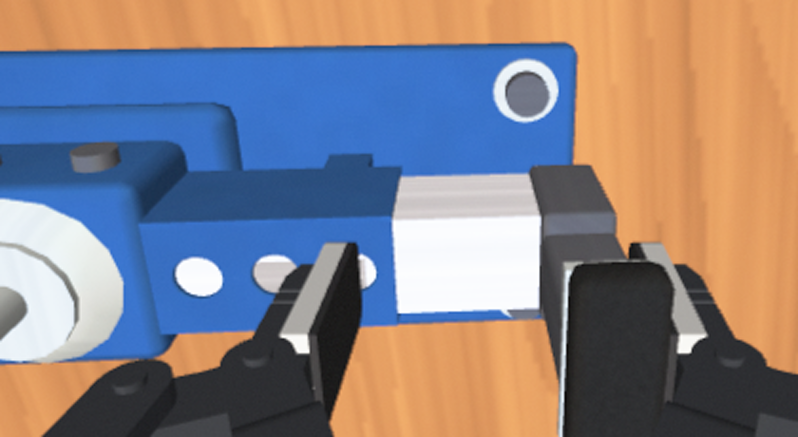

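```bash
python3 -m inch '[[-0.25,0.024,-0.03,0,0.74]]'; python3 - <<'E'
from h import *
w=cam("wrist");crop(w,60,170,480,400,1.9,"w9.png"); o=st();print(np.round(o["tool_rot"],3).tolist())
E
```

```text
clock: 9.62
tool_pos: [0.585, -0.2162, 0.0466]
tool_rot: [[0.1, 0.993, 0.064], [0.995, -0.099, -0.015], [-0.008, 0.065, -0.998]]
ft_force: [7.7, 1.3, 1.1]
gripper_width: 0.0629
t 9.68 tcp [ 0.5838 -0.2161  0.0465] yawY -5.71 F [3.06 0.18 4.9 ] w 0.0627
[[0.1, 0.993, 0.062], [0.995, -0.099, -0.015], [-0.008, 0.063, -0.998]]
```

View pics/w9.png

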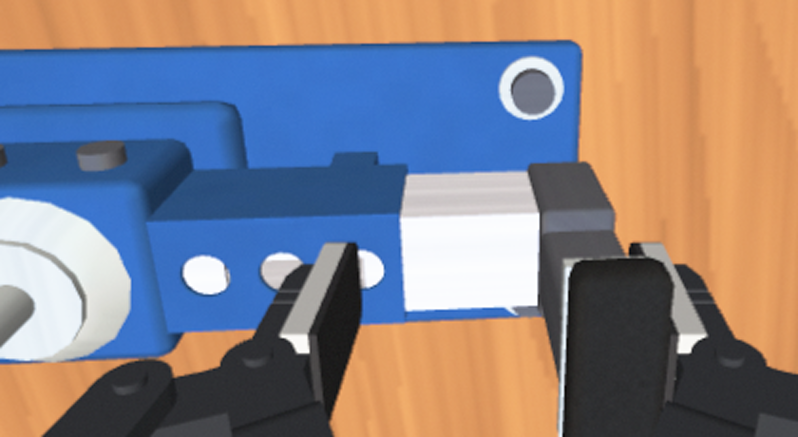

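```bash
python3 -m inch '[[-0.2,0.02,-0.03,0,0.74]]'; python3 - <<'E'
from h import *
w=cam("wrist");crop(w,60,170,480,400,1.9,"w10.png"); o=st();print(np.round(o["tool_rot"],3).tolist())
E
```

```text
clock: 9.8
tool_pos: [0.5825, -0.2164, 0.0468]
tool_rot: [[0.1, 0.993, 0.069], [0.995, -0.099, -0.017], [-0.01, 0.071, -0.997]]
ft_force: [8.5, 1.2, 3.1]
gripper_width: 0.0631
t 9.85 tcp [ 0.5819 -0.2164  0.0468] yawY -5.7 F [4.33 0.8  4.  ] w 0.0632
[[0.1, 0.993, 0.069], [0.995, -0.099, -0.017], [-0.01, 0.07, -0.997]]
```

View pics/w10.png

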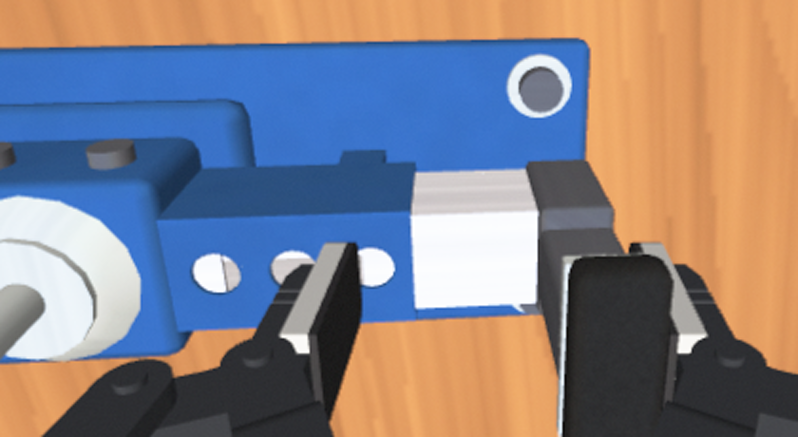

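```bash
python3 -m inch '[[0.1,-0.01,0.3,0,0.74],[0.05,0,0.5,0,0.74],[0,0,0,0,0.74]]'; python3 - <<'E'
from h import *
w=cam("wrist");crop(w,60,170,480,400,1.9,"w11.png"); o=st();print(np.round(o["tool_rot"],3).tolist())
s=cam("side"); crop(s,330,250,430,330,7,"s11.png");
E
```

```text
clock: 10.22
tool_pos: [0.584, -0.2164, 0.0666]
tool_rot: [[0.1, 0.993, 0.064], [0.995, -0.099, -0.016], [-0.009, 0.066, -0.998]]
ft_force: [-0.9, 0.8, -0.1]
gripper_width: 0.0634
t 10.28 tcp [ 0.5833 -0.2162  0.066 ] yawY -5.68 F [-0.53  0.03  0.37] w 0.0633
[[0.1, 0.993, 0.063], [0.995, -0.099, -0.015], [-0.009, 0.064, -0.998]]
```

View pics/w11.png

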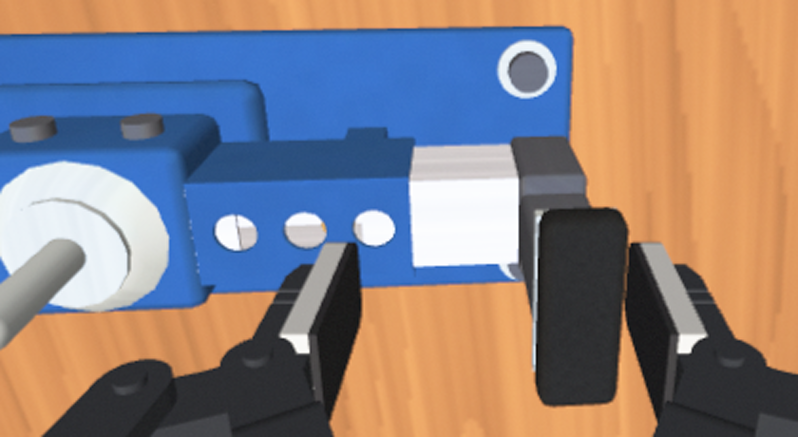

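View pics/s11.png

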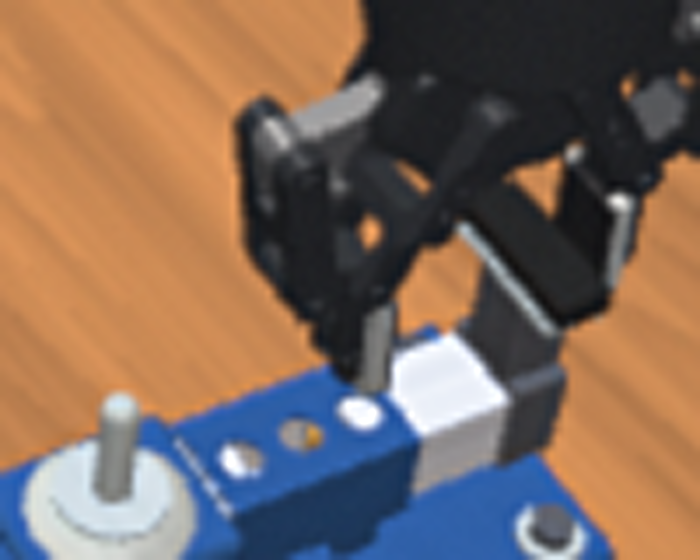

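```bash
python3 -m inch '[[-0.15,0.015,0,0,0.74],[-0.12,0.012,0,0,0.74]]'; python3 - <<'E'
from h import *
w=cam("wrist");crop(w,60,170,480,400,1.9,"w12.png"); o=st();print(np.round(o["tool_rot"],3).tolist())
E
```

```text
clock: 10.58
tool_pos: [0.5766, -0.2154, 0.0653]
tool_rot: [[0.1, 0.993, 0.064], [0.995, -0.099, -0.015], [-0.009, 0.065, -0.998]]
ft_force: [2.0, -0.1, 1.4]
gripper_width: 0.0636
t 10.62 tcp [ 0.5758 -0.2153  0.0652] yawY -5.69 F [-1.76  0.67 -0.02] w 0.0634
[[0.1, 0.993, 0.063], [0.995, -0.099, -0.015], [-0.008, 0.064, -0.998]]
```

View pics/w12.png

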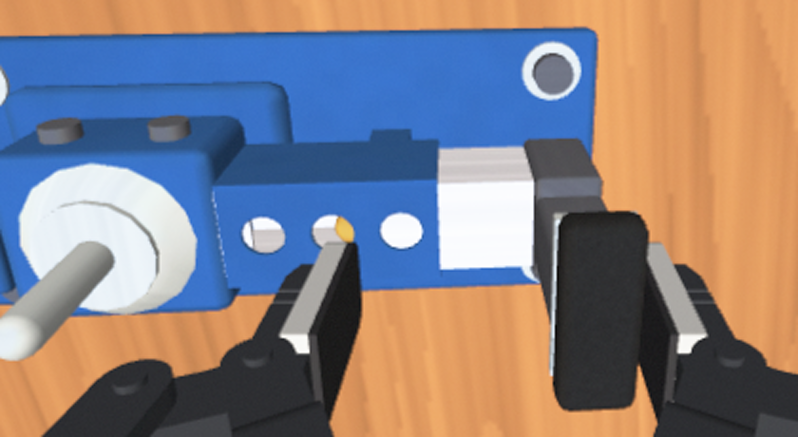

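```bash
python3 -m inch '[[-0.12,0.012,0,0,0.74],[-0.03,0.003,0,0,0.74]]'; python3 - <<'E'
from h import *
w=cam("wrist");crop(w,60,170,480,400,1.9,"w13.png"); o=st();print(np.round(o["tool_rot"],3).tolist())
s=cam("side"); crop(s,330,250,430,330,7,"s13.png");
E
```

```text
clock: 10.88
tool_pos: [0.5716, -0.2148, 0.065]
tool_rot: [[0.1, 0.993, 0.062], [0.995, -0.099, -0.015], [-0.008, 0.064, -0.998]]
ft_force: [1.5, 0.3, -0.4]
gripper_width: 0.063
t 10.93 tcp [ 0.5715 -0.2148  0.065 ] yawY -5.7 F [0.75 0.07 0.41] w 0.0634
[[0.1, 0.993, 0.062], [0.995, -0.099, -0.015], [-0.008, 0.063, -0.998]]
```

View pics/w13.png

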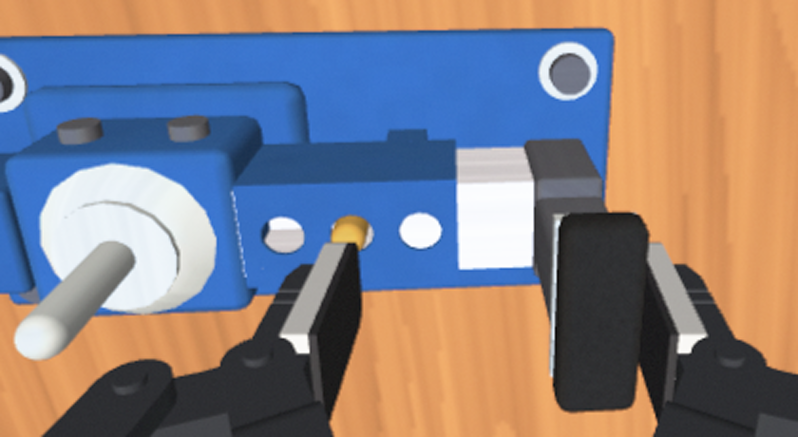

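View pics/s13.png

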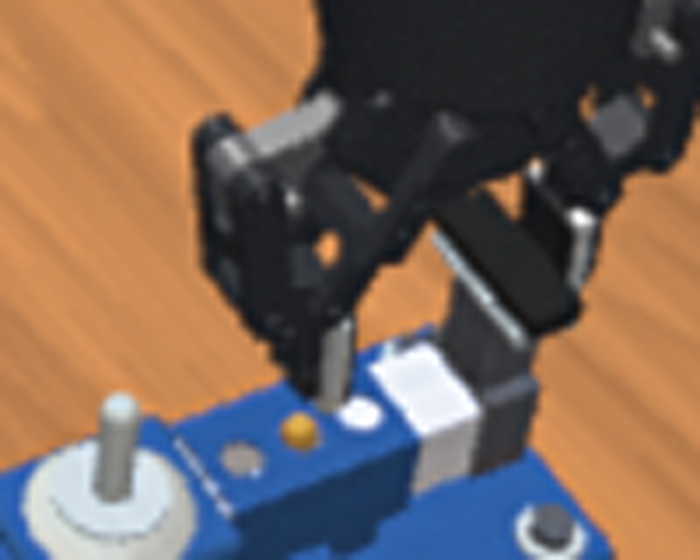

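```bash
python3 -m inch '[[0.15,-0.015,0,0,0.9],[0.05,-0.005,0.8,0,1],[0,0,1,0,1],[0,0,1,0,1],[0,0,1,0,1],[0,0,1,0,1],[0,0,1,0,1],[0,0,0.5,0,1]]'; python3 - <<'E'
from h import *
w=cam("wrist");cv2.imwrite("pics/w14.png",w["pixels"][:,:,::-1]); o=st();print(np.round(o["tool_rot"],3).tolist())
s=cam("side"); crop(s,290,250,450,370,5,"s14.png");
w=cam("wrist"); o=st();print(np.round(o["tool_rot"],3).tolist())
E
```

```text
clock: 11.98
tool_pos: [0.5734, -0.2138, 0.2239]
tool_rot: [[0.099, 0.994, 0.052], [0.995, -0.099, -0.011], [-0.006, 0.052, -0.999]]
ft_force: [0.2, 0.1, -0.4]
gripper_width: 0.0853
t 12.03 tcp [ 0.5739 -0.2141  0.2252] yawY -5.68 F [ 0.72 -0.27  0.74] w 0.0852
[[0.099, 0.994, 0.053], [0.995, -0.099, -0.012], [-0.006, 0.054, -0.999]]
t 12.12 tcp [ 0.573  -0.2137  0.2226] yawY -5.69 F [ 0.78 -0.38 -0.44] w 0.0851
[[0.099, 0.994, 0.051], [0.995, -0.099, -0.01], [-0.005, 0.051, -0.999]]
```

View pics/w14.png

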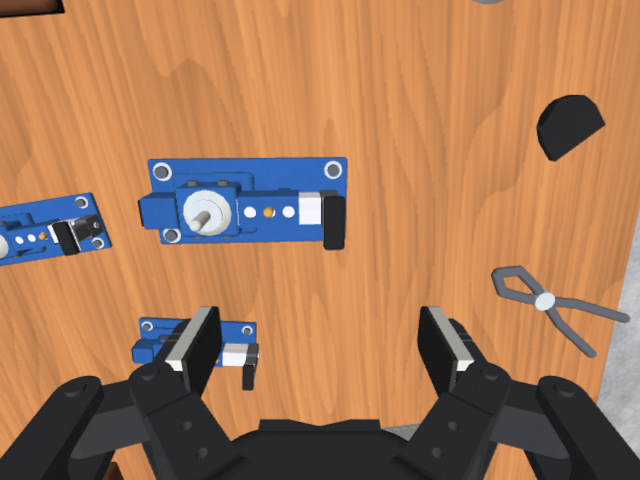

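View pics/s14.png

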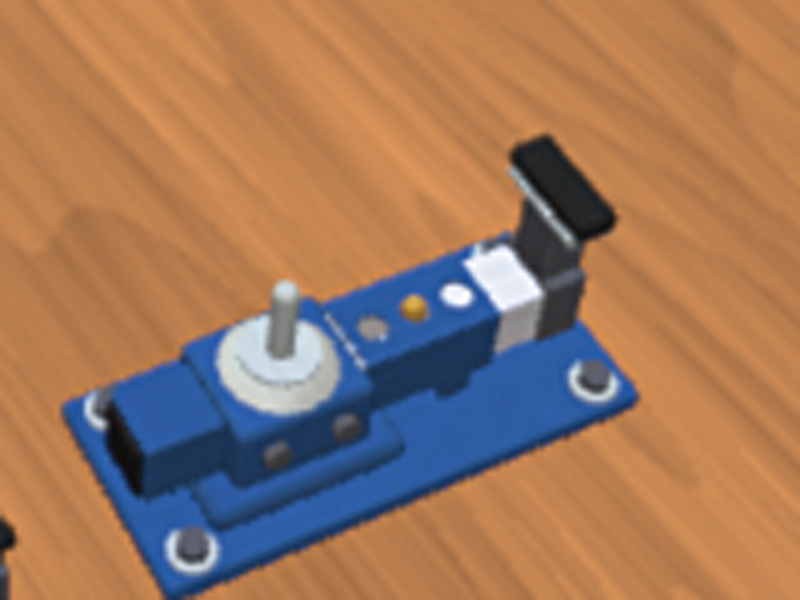

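```bash
python3 - <<'E'
from h import *
t=cam("top"); s=cam("side")
T=lambda u,v:np.array([120+(u+.5)/3.5-.5,150+(v+.5)/3.5-.5])
print("board corners",[onz(t,T(*p),.018).round(4) for p in((530,448),(176,548),(437,122))])
print("breast",[onz(t,T(*p),.158).round(4) for p in((344,386),(438,371))],"heel end",onz(t,T(400,462),.158).round(4),"toe",onz(t,T(322,64),.136).round(4))
print("waist",[onz(t,T(*p),.136).round(4) for p in((336,325),(425,310))])
hsv=cv2.cvtColor(t["pixels"],cv2.COLOR_RGB2HSV); print(t["pixels"][int(T(360,150)[1]),int(T(360,150)[0])],hsv[int(T(360,150)[1]),int(T(360,150)[0])], t["pixels"][100,60])
cv2.imwrite("pics/t14.png",t["pixels"][:,:,::-1])
E
```

```text
board corners [array([0.4088, 0.0798, 0.018 ]), array([0.3461, 0.3193, 0.018 ]), array([0.6331, 0.1404, 0.018 ])]
breast [array([0.4501, 0.1812, 0.158 ]), array([0.4581, 0.1244, 0.158 ])] heel end [0.4036 0.1479 0.158 ] toe [0.6512 0.197  0.136 ]
waist [array([0.4883, 0.1896, 0.136 ]), array([0.4966, 0.1347, 0.136 ])]
[174 114  71] [ 13 151 174] [146  96  59]
```

View pics/t14.png

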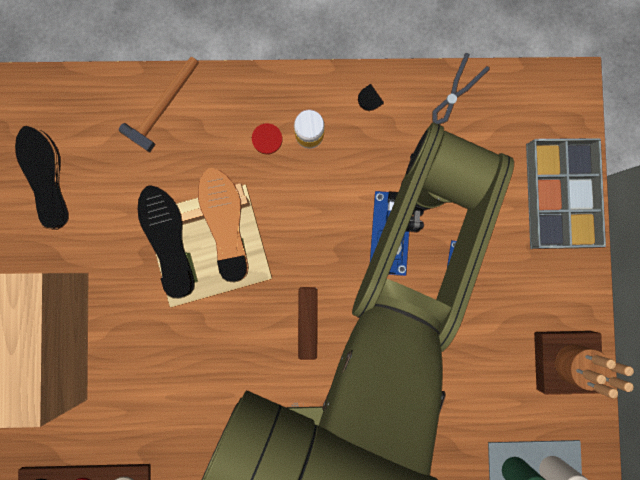

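```bash
python3 -m inch '[[-0.3,0.6,0.8,-0.6,1],[-0.3,1,0.8,-0.9,1],[-0.3,1,0.6,-0.9,1],[-0.3,1,0.2,-0.9,1],[-0.3,1,0,-0.9,1],[-0.3,1,0,-0.9,1],[-0.3,1,0,-0.9,1],[-0.3,1,0,-0.9,1]]'
```

```text
clock: 13.22
tool_pos: [0.5047, -0.0183, 0.2701]
tool_rot: [[0.751, 0.66, 0.013], [0.66, -0.751, -0.026], [-0.008, 0.028, -1.0]]
ft_force: [-0.0, -0.1, -0.3]
gripper_width: 0.0852
```

```bash
python3 -m inch '[[-0.3,1,0,-0.9,1],[-0.3,1,0,-0.9,1],[-0.3,1,0,-0.9,1],[-0.3,1,0,-0.9,1],[-0.3,1,0,-0.9,1],[-0.3,0.8,0,-0.6,1]]'; python3 - <<'E'
from h import *
o=st(); print(np.round(o["tool_rot"],3).tolist())
E
```

```text
clock: 13.98
tool_pos: [0.4531, 0.1314, 0.2617]
tool_rot: [[0.986, 0.168, -0.019], [0.168, -0.986, -0.026], [-0.023, 0.023, -0.999]]
ft_force: [0.3, 1.6, -0.3]
gripper_width: 0.0854
t 13.97 tcp [0.4531 0.1314 0.2617] yawY -80.32 F [ 0.3   1.59 -0.29] w 0.0854
[[0.986, 0.168, -0.019], [0.168, -0.986, -0.026], [-0.023, 0.023, -0.999]]
```

```bash
python3 -m inch '[[0,0,0,0,1]]'>/dev/null; python3 - <<'E'
from h import *
w=cam("wrist"); w=cam("wrist");cv2.imwrite("pics/w15.png",w["pixels"][:,:,::-1]); np.savez("w15.npz",**{k:w[k] for k in("R","tvec","K","P")}); o=st(); print(np.round(o["tool_rot"],3).tolist())
t=cam("top")
E
```

```text
t 14.2 tcp [0.4526 0.1311 0.2607] yawY -80.22 F [-0.53 -0.4  -0.46] w 0.0852
[[0.985, 0.17, -0.021], [0.169, -0.985, -0.027], [-0.025, 0.023, -0.999]]
```

View pics/w15.png

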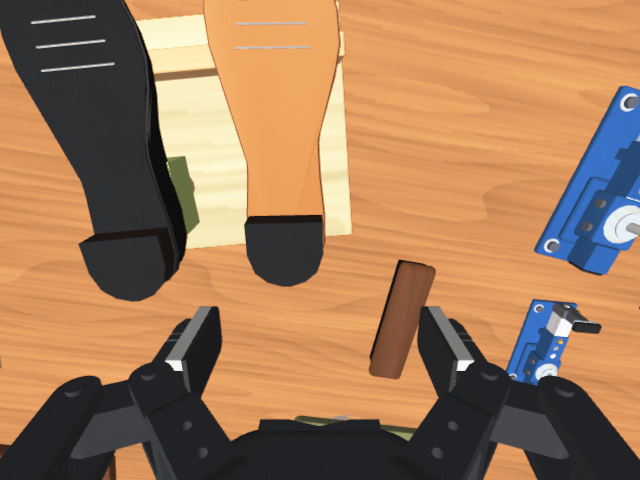

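```bash
python3 - <<'E'
from h import *
w=dict(np.load("w15.npz")); im=cv2.imread("pics/w15.png"); hsv=cv2.cvtColor(im,cv2.COLOR_BGR2HSV)
cv2.imwrite("pics/w15a.png",cv2.resize(im[60:300,190:360],None,fx=2.5,fy=2.5,interpolation=cv2.INTER_CUBIC))
print(im[150,280],im[100,400],hsv[150,280],hsv[100,400],im[180,340])
g=cv2.cvtColor(im,cv2.COLOR_BGR2GRAY).astype(float)
for v in (120,130,140,150,160,170,180,190,200,210):
    r=hsv[v].astype(int); 
    # sole saturation high bright
    m=[u for u in range(200,350) if r[u,1]>125 and r[u,2]>190]
    print(v,(min(m),max(m)) if m else None)
E
```

```text
[ 95 165 238] [102 165 234] [ 15 153 238] [ 14 144 234] [184 233 246]
120 (234, 349)
130 (237, 349)
140 (240, 349)
150 (243, 349)
160 (247, 349)
170 (248, 349)
180 (248, 319)
190 (248, 320)
200 (248, 321)
210 (248, 322)
```

View pics/w15a.png

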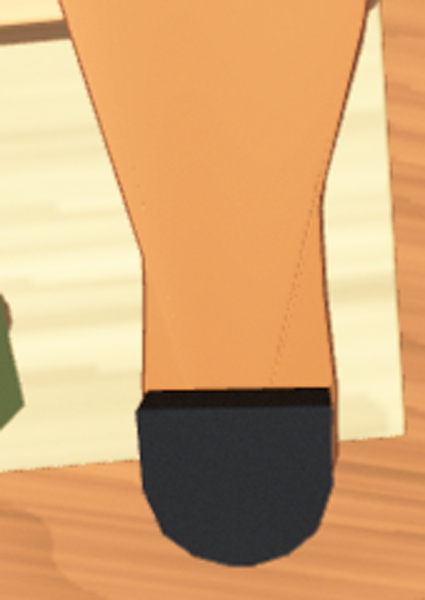

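```bash
python3 - <<'E'
from h import *
w=dict(np.load("w15.npz")); t=cam("top")
W=lambda u,v:np.array([190+(u+.5)/2.5-.5,60+(v+.5)/2.5-.5])
d={n:onz(w,W(*p),z) for n,p,z in(("Lc",(143,257),.136),("L0",(146,389),.136),("Rc",(321,200),.136),("R0",(332,388),.136),("bl",(137,411),.158),("br",(331,405),.158),("heel",(243,566),.158))}
for k,v in d.items(): print(k,v.round(4))
yaw=lambda a,b:np.degrees(np.arctan2(*(b-a)[[1,0]])).round(2)
print("yaw Lside",yaw(d["L0"],d["Lc"]),"Rside",yaw(d["R0"],d["Rc"]),"breast normal",yaw(d["br"],d["bl"])-90, "width",np.linalg.norm(d["br"]-d["bl"]).round(4))
m=(d["bl"]+d["br"])/2; print("breastmid",m,"heel-breast",np.linalg.norm(d["heel"]-m), yaw(d["heel"],m))
m2=(d["L0"]+d["R0"])/2; print("sole breast mid",m2, np.linalg.norm(d["L0"]-d["R0"]))
for v in(163,150,215):
  pass
T=lambda u,v:np.array([120+(u+.5)/3.5-.5,150+(v+.5)/3.5-.5])
# height check: breast corners wrist-top
for a,b in(((137,411),(344,386)),((331,405),(438,371))): print("tri",tri(w,W(*a),t,T(*b)))
# line along toe direction: sole stitching rows in w15: two lines centres
for p in((270.5,22.5),(272.5,47)): print("stitch",onz(w,p,.136).round(4))
E
```

```text
Lc [0.4919 0.192  0.136 ]
L0 [0.4508 0.1869 0.136 ]
Rc [0.5171 0.1421 0.136 ]
R0 [0.4608 0.1289 0.136 ]
bl [0.451  0.1859 0.158 ]
br [0.4621 0.1301 0.158 ]
heel [0.4052 0.1482 0.158 ]
yaw Lside 6.98 Rside 13.23 breast normal 11.260000000000005 width 0.0568
breastmid [0.45652773 0.15800592 0.158     ] heel-breast 0.0522108699116098 10.81
sole breast mid [0.45583355 0.15792429 0.136     ] 0.05888261760922112
tri (array([0.45006095, 0.1832487 , 0.15420414]), [np.float64(4.3309744857654815), np.float64(0.6488124889963225)])
tri (array([0.45813981, 0.12709436, 0.1420251 ]), [np.float64(2.5216000013588684), np.float64(0.38689237908335194)])
stitch [0.5854 0.1857 0.136 ]
stitch [0.5714 0.1827 0.136 ]
```

```bash
python3 -m inch '[[0.7,0.5,-0.5,0.2,1],[0.7,0.5,-0.9,0,1],[0.7,0.46,-0.9,0,1],[0,0,0,0,1]]'; python3 - <<'E'
from h import *
w=cam("wrist"); w=cam("wrist");cv2.imwrite("pics/w16.png",w["pixels"][:,:,::-1]); np.savez("w16.npz",**{k:w[k] for k in("R","tvec","K","P")}); o=st(); print(np.round(o["tool_rot"],3).tolist())
E
```

```text
clock: 14.8
tool_pos: [0.509, 0.1646, 0.2027]
tool_rot: [[0.982, 0.186, -0.016], [0.186, -0.982, -0.028], [-0.021, 0.025, -0.999]]
ft_force: [0.3, -0.3, -0.2]
gripper_width: 0.0854
t 14.9 tcp [0.5086 0.1643 0.2044] yawY -79.28 F [-0.03 -0.31  0.45] w 0.0851
[[0.982, 0.186, -0.015], [0.186, -0.982, -0.028], [-0.019, 0.025, -1.0]]
```

View pics/w16.png

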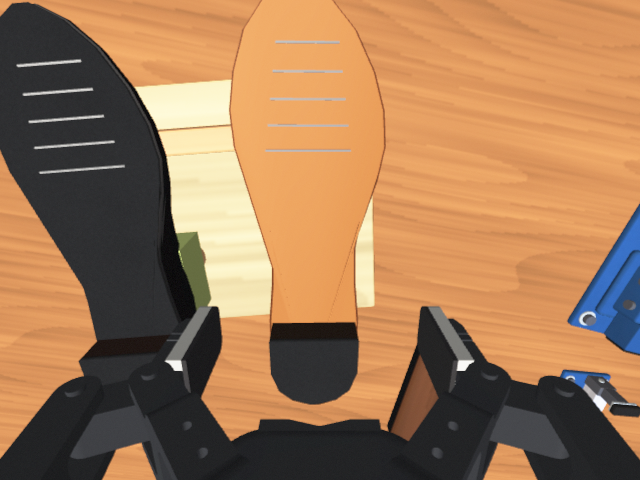

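```bash
python3 - <<'E'
from h import *
w=dict(np.load("w16.npz")); w0=dict(np.load("w15.npz")); im=cv2.imread("pics/w16.png")
cv2.imwrite("pics/w16a.png",cv2.resize(im[200:420,160:400],None,fx=2.6,fy=2.6,interpolation=cv2.INTER_CUBIC))
o=st();R=np.array(o["tool_rot"]); p=np.array(o["tool_pos"])
# stitch 1 (nearest heel) and 2 in both views for height
for a,b in(((308,151),(272.5,47)),((309,125),(270.5,22.5))): print("stitch tri",tri(w,a,w0,b)[0].round(4))
def show(n,uv,z):
    X=onz(w,uv,z); print(n,X.round(4),"rel",((X-p)@R*1000).round(1))
for n,uv,z in(("st1",(308,151),.136),("st5",(307,42),.136),("L0",(271,323),.136),("R0",(357,322),.136),("bl",(269.5,341),.158),("br",(358,338),.158),("heel",(313,404),.158),("blackR",(196,318),.136),("blackR2",(206,310),.09),("Lc",(274,262),.136),("Rc",(356,262),.136)): show(n,uv,z)
E
```

```text
t 14.9 tcp [0.5086 0.1643 0.2044] yawY -79.28 F [-0.03 -0.31  0.45] w 0.0851
stitch tri [0.5712 0.1825 0.1377]
stitch tri [0.5852 0.1849 0.1386]
st1 [0.571  0.1825 0.136 ] rel [66.  -7.9 67. ]
st5 [0.6263 0.1929 0.136 ] rel [122.3  -7.8  65.9]
L0 [0.4504 0.1873 0.136 ] rel [-51.6 -35.1  68.6]
R0 [0.4615 0.1279 0.136 ] rel [-51.7  25.3  70.1]
bl [0.452  0.1862 0.158 ] rel [-50.6 -33.1  46.6]
br [0.4638 0.1307 0.158 ] rel [-49.3  23.6  48. ]
heel [0.4052 0.1493 0.158 ] rel [-103.5   -5.6   48.3]
blackR [0.4456 0.2388 0.136 ] rel [-46.7 -86.6  67.3]
blackR2 [0.4222 0.243  0.09  ] rel [-68.1 -96.2 113.5]
Lc [0.4971 0.1919 0.136 ] rel [ -4.9 -30.9  67.8]
Rc [0.5065 0.1389 0.136 ] rel [-5.4 22.9 69.1]
```

View pics/w16a.png

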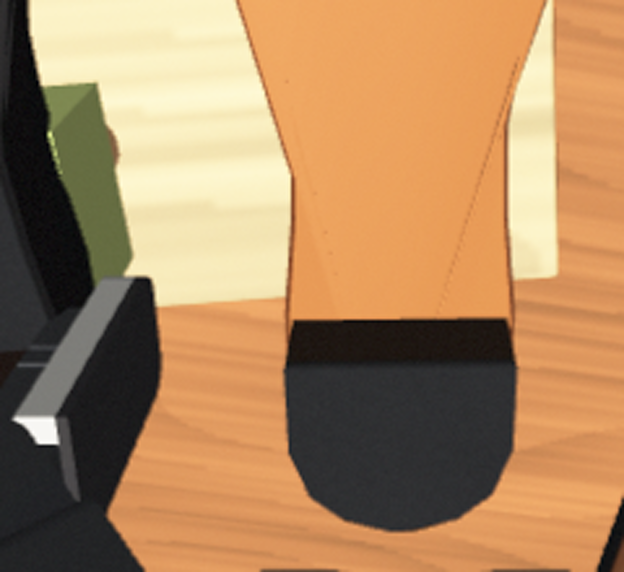

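```bash
python3 -m inch '[[0,0.14,-0.6,0.08,1],[0,0,-0.7,0,1],[0,0,-0.7,0,1],[0,0,-0.7,0,1],[0,0,-0.6,0,1],[0,0,-0.5,0,1],[0,0,0,0,1]]'; python3 - <<'E'
from h import *
w=cam("wrist"); cv2.imwrite("pics/w17.png",w["pixels"][:,:,::-1]); o=st(); print(np.round(o["tool_rot"],3).tolist())
s=cam("side"); crop(s,170,90,330,260,3.5,"s17.png"); o=st()
E
```

```text
clock: 15.78
tool_pos: [0.5063, 0.1662, 0.1085]
tool_rot: [[0.981, 0.195, -0.009], [0.194, -0.981, -0.027], [-0.014, 0.024, -1.0]]
ft_force: [0.0, 0.7, -0.7]
gripper_width: 0.0851
t 15.82 tcp [0.5068 0.1663 0.109 ] yawY -78.78 F [-0.06 -0.06 -0.54] w 0.0853
[[0.981, 0.195, -0.008], [0.194, -0.981, -0.026], [-0.013, 0.024, -1.0]]
t 15.88 tcp [0.5074 0.1665 0.1095] yawY -78.78 F [-1.19  0.17 -0.09] w 0.0856
```

View pics/w17.png

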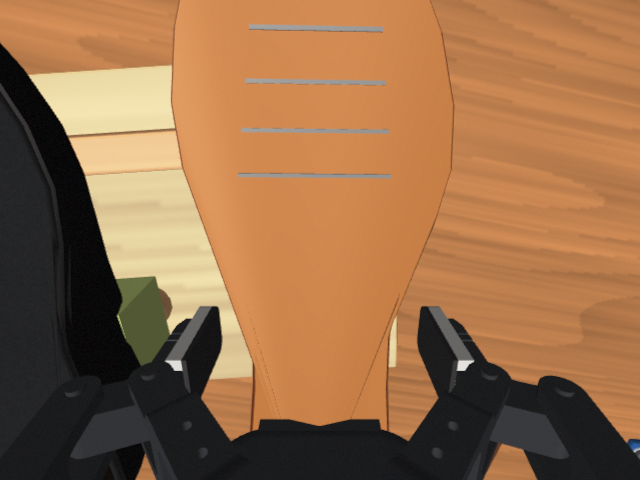

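View pics/s17.png

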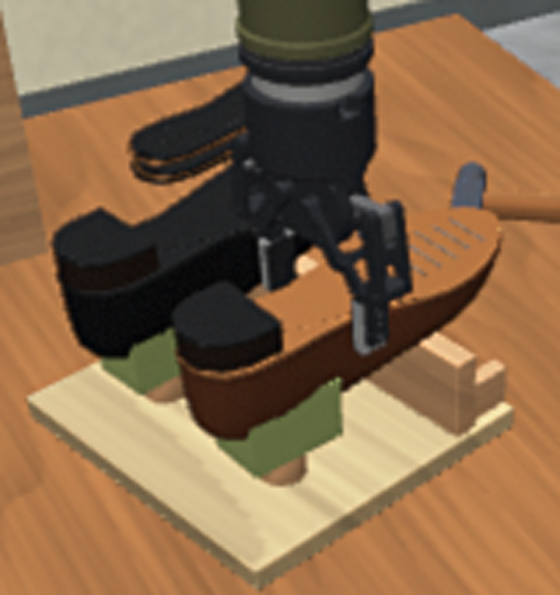

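```bash
python3 - <<'E'
from h import *
w=cam("wrist"); o=st();R=np.array(o["tool_rot"]); p=np.array(o["tool_pos"]); print(R.round(3).tolist())
crop(w,150,240,490,450,2.3,"w18.png")
def show(n,uv,z):
    X=onz(w,uv,z); print(n,X.round(4),"rel",((X-p)@R*1000).round(1))
for n,uv,z in(("Lc",(252,360),.136),("Rc",(387,360),.136),("L400",(253,410),.136),("R",(387,410),.136),("st2",(313,83),.136),("st1",(315,176),.136),("finger",(217,308),.115)): show(n,uv,z)
E
```

```text
t 15.93 tcp [0.5078 0.1666 0.1098] yawY -78.79 F [-0.32 -0.17 -0.26] w 0.0857
[[0.981, 0.194, -0.006], [0.194, -0.981, -0.026], [-0.011, 0.024, -1.0]]
Lc [0.495  0.1934 0.136 ] rel [ -7.6 -28.2 -26.8]
Rc [0.5045 0.14   0.136 ] rel [ -8.7  26.1 -25.5]
L400 [0.4694 0.1897 0.136 ] rel [-33.4 -29.5 -26.6]
R [0.4791 0.1332 0.136 ] rel [-34.8  27.8 -25.2]
st2 [0.5994 0.1887 0.136 ] rel [ 93.9  -3.2 -27.4]
st1 [0.5719 0.1827 0.136 ] rel [ 65.8  -2.7 -27. ]
finger [0.5026 0.2134 0.115 ] rel [  4.  -46.8  -6.4]
```

View pics/w18.png

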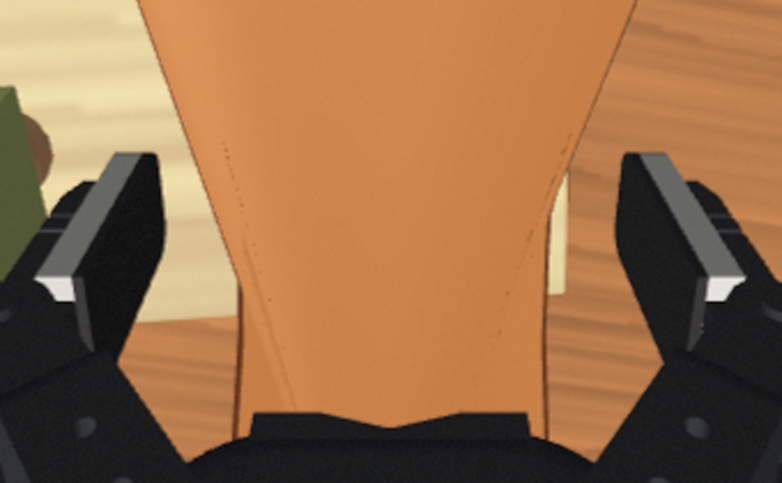

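```bash
python3 -m inch '[[-0.3,-0.03,-0.25,0,1],[0,0,-0.27,0,1],[0,0,0,0,1]]'
```

```text
clock: 16.3
tool_pos: [0.5003, 0.166, 0.0971]
tool_rot: [[0.981, 0.194, -0.004], [0.194, -0.981, -0.025], [-0.009, 0.024, -1.0]]
ft_force: [-0.2, 0.7, -0.9]
gripper_width: 0.0854
```

```bash
python3 -m inch '[[0,0,0,0,0.5],[0,0,0,0,0.4],[0,0,0,0,0.3],[0,0,0,0,0.3]]' 60; python3 - <<'E'
from h import *
o=st(); print(np.round(o["tool_rot"],3).tolist(), np.round(o["moment"],2))
w=cam("wrist"); cv2.imwrite("pics/w19.png",w["pixels"][:,:,::-1])
s=cam("side"); crop(s,170,90,330,260,3.5,"s19.png"); o=st()
E
```

```text
clock: 16.8
tool_pos: [0.5008, 0.1657, 0.0976]
tool_rot: [[0.981, 0.195, -0.003], [0.194, -0.981, -0.026], [-0.008, 0.025, -1.0]]
ft_force: [-0.3, -0.1, -0.7]
gripper_width: 0.0494
t 16.8 tcp [0.5008 0.1657 0.0976] yawY -78.78 F [-0.29 -0.06 -0.73] w 0.0494
[[0.981, 0.195, -0.003], [0.194, -0.981, -0.026], [-0.008, 0.025, -1.0]] [0.09 0.07 0.  ]
t 16.9 tcp [0.5008 0.1657 0.0975] yawY -78.77 F [ 0.14 -1.79 -0.08] w 0.0497
```

View pics/w19.png

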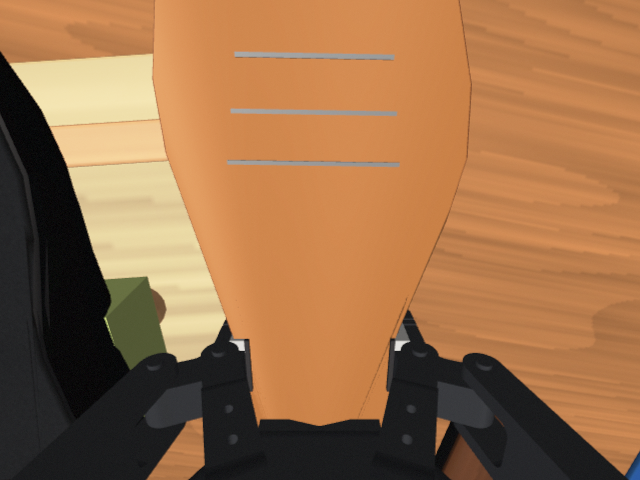

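View pics/s19.png

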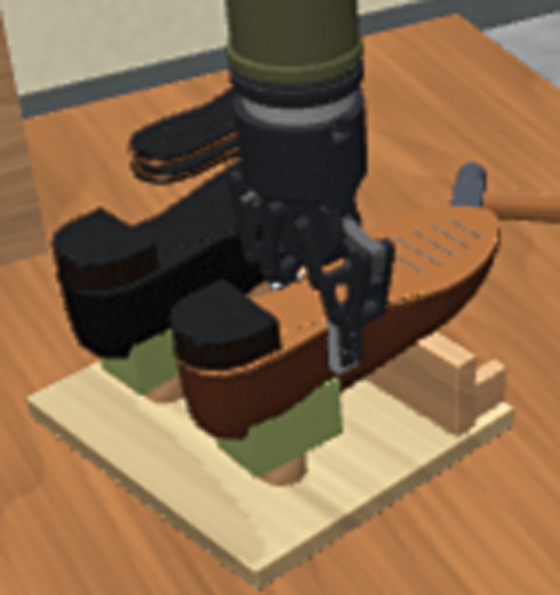

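```bash
python3 - <<'E'
from h import *
z=np.load("wc.npz"); Rc,tc=z["Rc"],z["tc"]
w=cam("wrist"); o=arm.get_obs(); R=np.array(o["tool_rot"]); p=np.array(o["tool_pos"])
Rc2=R.T@w["R"].T; tc2=R.T@(-w["R"].T@w["tvec"]-p); print(tc,tc2,np.degrees(cv2.Rodrigues(Rc.T@Rc2)[0].ravel())); np.savez("wc2.npz",Rc=Rc2,tc=tc2)
def mk(R,p):
    u,_,v=np.linalg.svd(R); R=u@v
    c=dict(R=(R@Rc2).T,K=w["K"]); c["tvec"]=-c["R"]@(p+R@tc2); c["P"]=c["K"]@np.c_[c["R"],c["tvec"]]; return c
c13=mk(np.array([[0.1,0.993,0.062],[0.995,-0.099,-0.015],[-0.008,0.064,-0.998]]),np.array([.5716,-.2148,.065]))
c10=mk(np.array([[0.1,0.993,0.069],[0.995,-0.099,-0.017],[-0.01,0.071,-0.997]]),np.array([.5825,-.2164,.0468]))
f=lambda u,v:np.array([60+(u+.5)/1.9-.5,170+(v+.5)/1.9-.5])
for n,uv,zz in(("tip",(38,337),.091),("inner",(284,235),.05),("outer",(421,231),.05),("padc",(597,312),.094),("collarL",(40,236),.058)): print("w13",n,onz(c13,f(*uv),zz).round(4))
for n,uv,zz in(("inner",(217,273),.05),("outer",(372,267),.05)): print("w10",n,onz(c10,f(*uv),zz).round(4))
c3=mk(np.array([[.087,.996,.011],[.996,-.087,.002],[.003,.011,-1]]),np.array([.5932,-.2055,.1292]))
f3=lambda u,v:np.array([60+(u+.5)/2.3-.5,170+(v+.5)/2.3-.5])
for n,uv,zz in(("tip",(145,273),.091),("inner",(343,210),.05),("mid",(403,210),.05),("button",(463,212),.055)): print("w3",n,onz(c3,f3(*uv),zz).round(4))
print("tip tri w3-w13",tri(c3,f3(145,273),c13,f(38,337)))
# inner hole jack x=39 -> origin
E
```

```text
[ 0.08570357 -0.00032698 -0.14210214] [ 0.08438894 -0.00133748 -0.14232573] [-0.01049337  0.00617269  0.01708183]
w13 tip [ 0.4787 -0.2028  0.091 ]
w13 inner [ 0.5169 -0.2076  0.05  ]
w13 outer [ 0.5524 -0.2112  0.05  ]
w13 padc [ 0.5901 -0.2109  0.094 ]
w13 collarL [ 0.4623 -0.1961  0.058 ]
w10 inner [ 0.5169 -0.2075  0.05  ]
w10 outer [ 0.5526 -0.211   0.05  ]
w3 tip [ 0.4789 -0.204   0.091 ]
w3 inner [ 0.5162 -0.2076  0.05  ]
w3 mid [ 0.534  -0.2092  0.05  ]
w3 button [ 0.5529 -0.2095  0.055 ]
tip tri w3-w13 (array([ 0.47611487, -0.20544259,  0.08734146]), [np.float64(0.7656328837653847), np.float64(1.1272216201124343)])
```

```bash
python3 -m inch '[[0,0,0.2,0,0.3],[0,0,0.4,0,0.3],[0,0,0.6,0,0.3],[0,0,0.7,0,0.3],[0,0,0.7,0,0.3],[0,0,0.7,0,0.3],[0,0,0.3,0,0.3]]' 60; python3 - <<'E'
from h import *
o=st(); print(np.round(o["tool_rot"],3).tolist(), np.round(o["moment"],2))
w=cam("wrist"); cv2.imwrite("pics/w20.png",w["pixels"][:,:,::-1])
s=cam("side"); cv2.imwrite("pics/s20.png",s["pixels"][:,:,::-1]); o=st(); print(np.round(o["tool_rot"],3).tolist())
E
```

```text
clock: 17.82
tool_pos: [0.4976, 0.1654, 0.1913]
tool_rot: [[0.981, 0.195, -0.009], [0.195, -0.981, -0.027], [-0.014, 0.024, -1.0]]
ft_force: [0.1, -0.0, -5.6]
gripper_width: 0.0493
t 17.82 tcp [0.4976 0.1654 0.1913] yawY -78.76 F [ 0.11 -0.05 -5.57] w 0.0493
[[0.981, 0.195, -0.009], [0.195, -0.981, -0.027], [-0.014, 0.024, -1.0]] [-0.01  0.05  0.01]
t 17.93 tcp [0.4976 0.1654 0.1909] yawY -78.76 F [-0.2  -0.09 -5.57] w 0.0493
[[0.981, 0.195, -0.009], [0.195, -0.981, -0.027], [-0.014, 0.024, -1.0]]
```

View pics/s20.png

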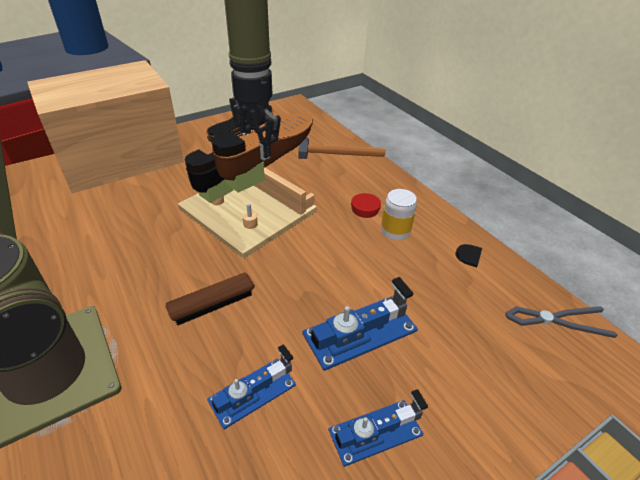

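View pics/w20.png

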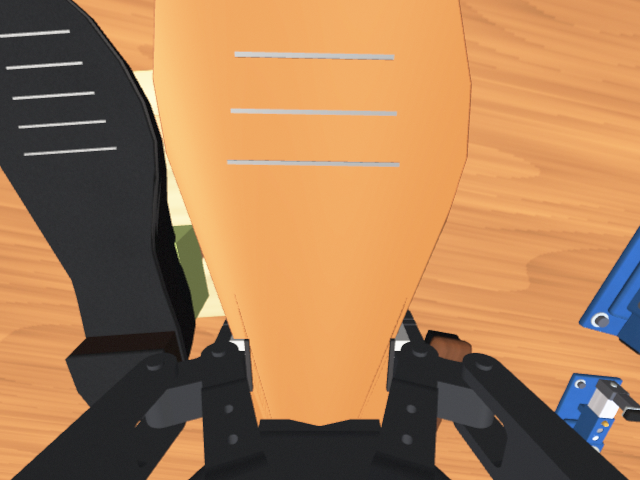

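```bash
python3 - <<'E'
from h import *
s=cam("side"); crop(s,225,190,280,235,14,"pinr.png"); crop(s,320,295,375,340,14,"pinj.png")
E
```

```text
(no output)
```

View pics/pinr.png

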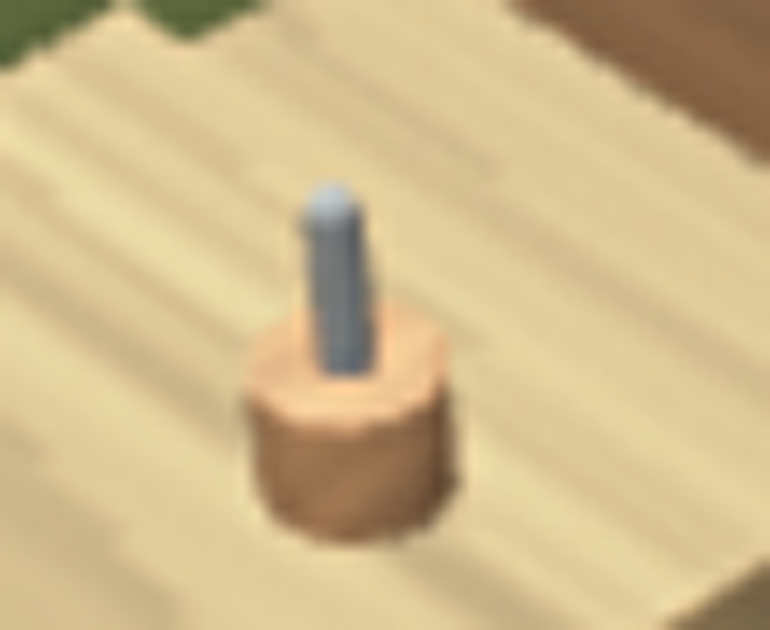

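View pics/pinj.png

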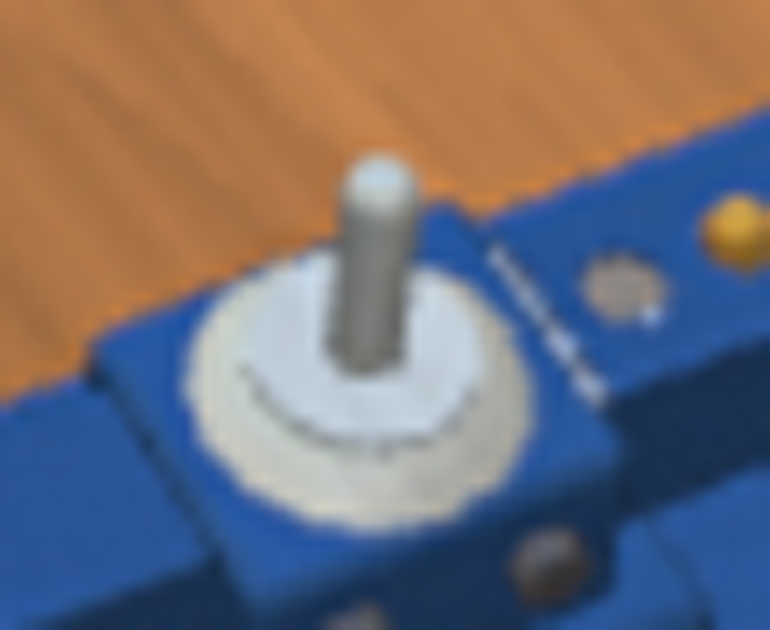

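```bash
python3 - <<'E'
from h import *
s=cam("side")
f=lambda x0,y0,u,v:np.array([x0+(u+.5)/14-.5,y0+(v+.5)/14-.5])
r=onz(s,f(225,190,331,208),.074); j=onz(s,f(320,295,381,187),.088)
print("rack pin",r,"jack",j,"diff",j-r)
# collar/seat discs centre: wooden top ellipse approx, jack collar ellipse top
r2=onz(s,f(225,190,347,364),.044); j2=onz(s,f(320,295,362,352),.058); print(r2,j2,j2-r2)
s2=onz(s,f(225,190,347,364),.044)
E
```

```text
rack pin [0.46561664 0.1582188  0.074     ] jack [ 0.47922463 -0.20543558  0.088     ] diff [ 0.013608   -0.36365438  0.014     ]
[0.4647374 0.1555208 0.044    ] [ 0.47783551 -0.20709583  0.058     ] [ 0.01309811 -0.36261663  0.014     ]
```

```bash
python3 -m inch '[[0.02,-0.4,0,0,0.3],[0.05,-0.8,0,-0.2,0.3],[0.05,-1,0,-0.3,0.3],[0.05,-1,0,-0.3,0.3],[0.05,-1,0,-0.3,0.3],[0.05,-1,0,-0.3,0.3],[0.05,-1,0,-0.3,0.3],[0.05,-1,0,-0.3,0.3]]' 60
```

```text
clock: 19.02
tool_pos: [0.5006, -0.0237, 0.1828]
tool_rot: [[0.999, -0.016, -0.032], [-0.017, -1.0, -0.026], [-0.032, 0.027, -0.999]]
ft_force: [0.3, 0.5, -5.2]
gripper_width: 0.0491
```

```bash
python3 -m inch '[[0.05,-1,0,-0.3,0.3],[0.05,-1,0,-0.3,0.3],[0.05,-1,0,-0.2,0.3],[0.05,-1,0,0,0.3],[0.05,-1,0,0,0.3],[0.05,-1,0,0,0.3],[0.05,-0.8,0,0,0.3],[0,0,0,0,0.3]]' 60; python3 - <<'E'
from h import *
o=st(); print(np.round(o["tool_rot"],3).tolist())
t=cam("top"); s=cam("side"); o=st()
for n,c in(("t21",t),("s21",s)): cv2.imwrite(f"pics/{n}.png",c["pixels"][:,:,::-1])
q=proj(t,np.array([.463,.155,.079])); print(q); x,y=map(int,q); crop(t,x-30,y-25,x+30,y+25,13,"pinrt.png")
E
```

```text
clock: 20.02
tool_pos: [0.5033, -0.2052, 0.1764]
tool_rot: [[0.993, -0.107, -0.048], [-0.109, -0.994, -0.022], [-0.045, 0.027, -0.999]]
ft_force: [0.6, 1.0, -5.7]
gripper_width: 0.0492
t 20.02 tcp [ 0.5033 -0.2052  0.1764] yawY -96.17 F [ 0.64  1.02 -5.72] w 0.0492
[[0.993, -0.107, -0.048], [-0.109, -0.994, -0.022], [-0.045, 0.027, -0.999]]
t 20.12 tcp [ 0.5028 -0.2034  0.1763] yawY -96.11 F [ 0.49  0.09 -5.91] w 0.0496
[235.53380443 254.69965711]
```

View pics/pinrt.png

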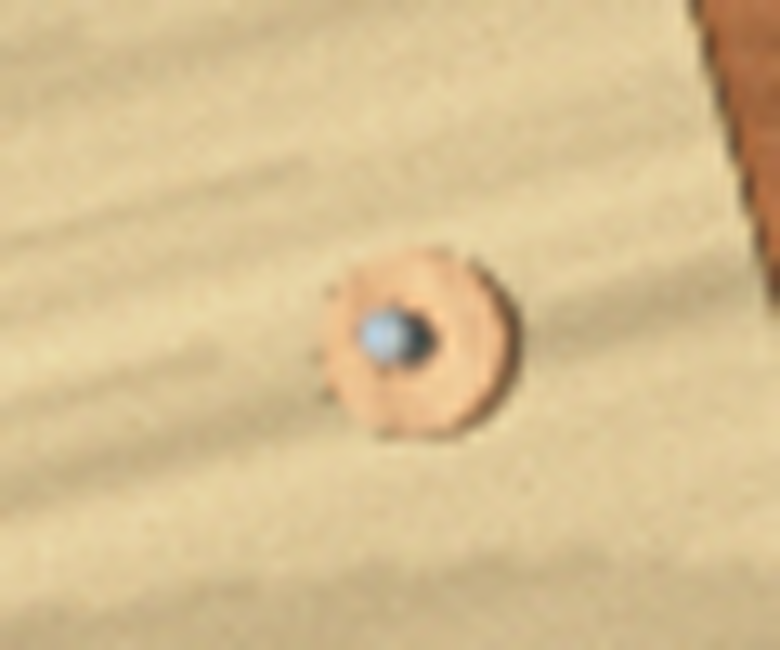

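View pics/s21.png

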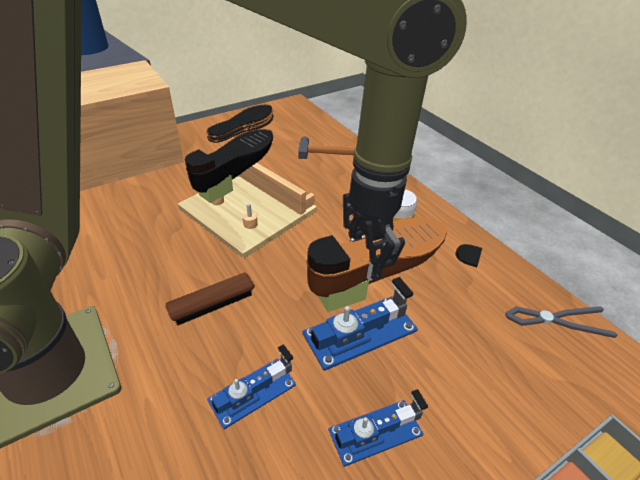

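View pics/t21.png

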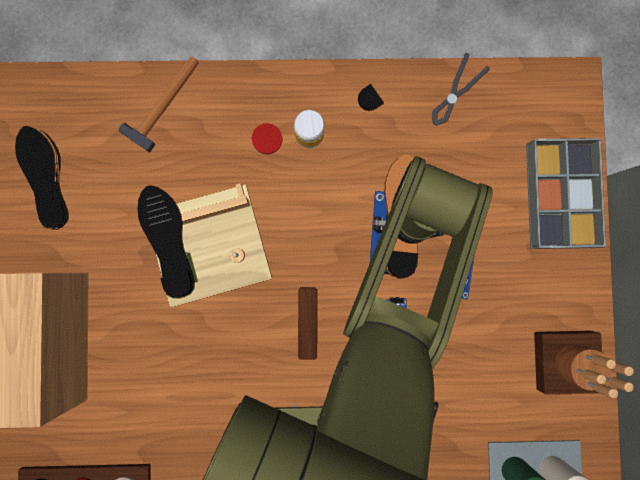

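```bash
python3 - <<'E'
from h import *
t=cam("top"); s=cam("side"); o=st(); print(np.round(o["tool_rot"],3).tolist())
f=lambda x0,y0,k,u,v:np.array([x0+(u+.5)/k-.5,y0+(v+.5)/k-.5])
r=onz(t,f(205,229,13,385,336),.077); j=onz(t,f(350,170,3,131,229),.091); print("top pin",r.round(4),j.round(4),(j-r).round(4))
r=onz(t,f(205,229,13,420,343),.044); print("rack seat disc centre",r.round(4))
a,ra=tri(t,f(205,229,13,385,336),s,f(225,190,14,331,208)); b,rb=tri(t,f(350,170,3,131,229),s,f(320,295,14,381,187)); print("tri",a.round(4),b.round(4),(b-a).round(4),ra,rb)
E
```

```text
t 20.23 tcp [ 0.503  -0.2027  0.1766] yawY -96.03 F [ 0.34  0.51 -5.5 ] w 0.0491
[[0.993, -0.105, -0.048], [-0.106, -0.994, -0.021], [-0.046, 0.026, -0.999]]
top pin [0.4638 0.1584 0.077 ] [ 0.4757 -0.2023  0.091 ] [ 0.0119 -0.3607  0.014 ]
rack seat disc centre [0.4636 0.1568 0.044 ]
tri [0.4646 0.1585 0.0741] [ 0.4774 -0.2039  0.0872] [ 0.0128 -0.3624  0.0131] [np.float64(0.3255264087288577), np.float64(0.4686607813673577)] [np.float64(0.7724848526684446), np.float64(1.4455228278310874)]
```

```bash
python3 -m inch '[[0.26,-0.09,0,0.07,0.3],[0.26,-0.09,-0.2,0,0.3],[0,0,-0.3,0,0.3],[0,0,-0.2,0,0.3],[0,0,0,0,0.3]]' 60; python3 - <<'E'
from h import *
o=st(); print(np.round(o["tool_rot"],3).tolist()); s=cam("side"); crop(s,290,210,470,345,4.4,"s22.png"); o=st(); print(np.round(o["tool_rot"],3).tolist())
E
```

```text
clock: 20.85
tool_pos: [0.5171, -0.2053, 0.1576]
tool_rot: [[0.994, -0.094, -0.048], [-0.095, -0.995, -0.02], [-0.046, 0.025, -0.999]]
ft_force: [0.5, -0.7, -6.2]
gripper_width: 0.0495
t 20.85 tcp [ 0.5171 -0.2053  0.1576] yawY -95.41 F [ 0.54 -0.73 -6.22] w 0.0495
[[0.994, -0.094, -0.048], [-0.095, -0.995, -0.02], [-0.046, 0.025, -0.999]]
t 20.9 tcp [ 0.5172 -0.2054  0.1578] yawY -95.41 F [ 0.12 -0.25 -5.4 ] w 0.0495
[[0.994, -0.094, -0.048], [-0.095, -0.995, -0.021], [-0.046, 0.025, -0.999]]
```

View pics/s22.png

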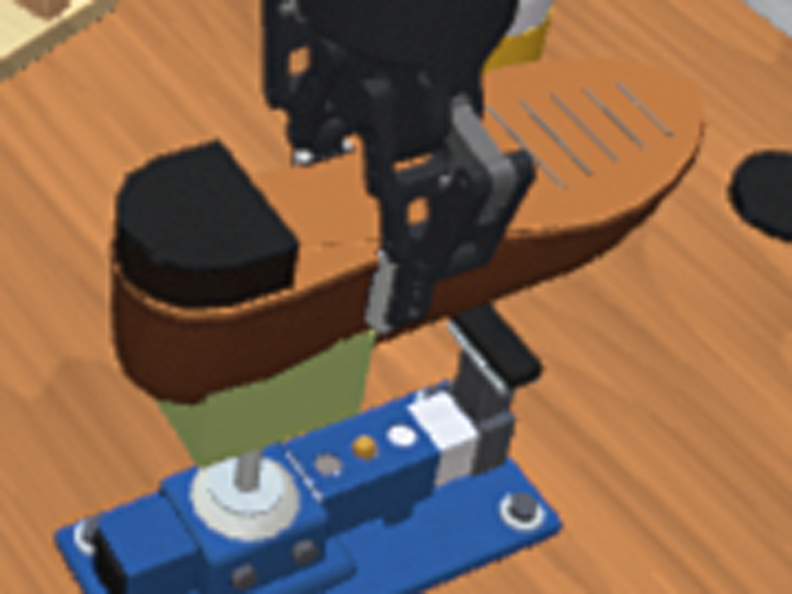

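```bash
python3 -m inch '[[-0.06,-0.06,-0.15,0,0.3],[0,0,-0.2,0,0.3],[0,0,-0.1,0,0.3]]' 60; python3 - <<'E'
from h import *
s=cam("side");o=st(); print(np.round(o["tool_rot"],3).tolist(),np.round(o["moment"],2)); crop(s,310,250,420,335,7,"s23.png"); 
E
```

```text
clock: 21.28
tool_pos: [0.5156, -0.2072, 0.1464]
tool_rot: [[0.994, -0.094, -0.047], [-0.096, -0.995, -0.021], [-0.045, 0.025, -0.999]]
ft_force: [0.2, -0.2, -6.7]
gripper_width: 0.0495
t 21.32 tcp [ 0.5155 -0.2072  0.1461] yawY -95.42 F [-0.1   0.61 -6.25] w 0.0493
[[0.994, -0.094, -0.048], [-0.096, -0.995, -0.021], [-0.046, 0.025, -0.999]] [-0.04  0.03 -0.  ]
```

View pics/s23.png

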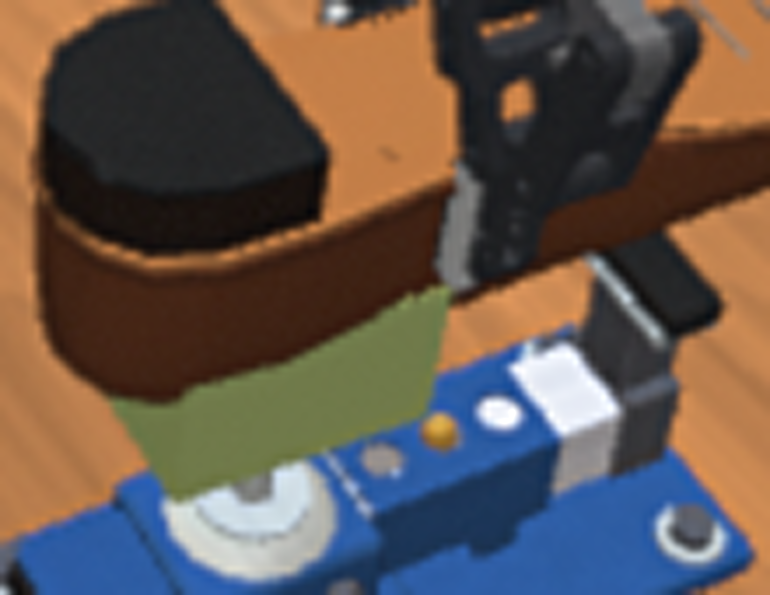

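```bash
python3 -m inch '[[0,0,-0.1,0,0.3],[0,0,-0.08,0,0.3]]' 60
```

```text
clock: 21.58
tool_pos: [0.5157, -0.2073, 0.1415]
tool_rot: [[0.994, -0.095, -0.047], [-0.096, -0.995, -0.021], [-0.045, 0.025, -0.999]]
ft_force: [0.4, 0.7, -5.1]
gripper_width: 0.0495
```

```bash
python3 -m inch '[[0,0,-0.08,0,0.3],[0,0,-0.08,0,0.3]]' 60
```

```text
clock: 21.82
tool_pos: [0.5158, -0.2073, 0.1373]
tool_rot: [[0.994, -0.095, -0.047], [-0.096, -0.995, -0.021], [-0.045, 0.025, -0.999]]
ft_force: [0.7, 0.2, -6.0]
gripper_width: 0.0493
```

```bash
python3 -m inch '[[0,0,-0.12,0,0.3],[0,0,-0.12,0,0.3],[0,0,-0.1,0,0.3]]' 60
```

```text
clock: 22.2
tool_pos: [0.5159, -0.2073, 0.1283]
tool_rot: [[0.994, -0.094, -0.047], [-0.096, -0.995, -0.021], [-0.045, 0.026, -0.999]]
ft_force: [-0.5, 0.5, -5.5]
gripper_width: 0.0489
```

```bash
python3 -m inch '[[0,0,-0.12,0,0.3],[0,0,-0.1,0,0.3]]' 60; python3 - <<'E'
from h import *
s=cam("side");o=st(); print(np.round(o["tool_rot"],3).tolist(),np.round(o["moment"],2)); crop(s,290,220,450,345,5,"s24.png"); 
E
```

```text
clock: 22.45
tool_pos: [0.5159, -0.2073, 0.1223]
tool_rot: [[0.994, -0.095, -0.047], [-0.096, -0.995, -0.021], [-0.045, 0.025, -0.999]]
ft_force: [0.7, -0.1, -5.5]
gripper_width: 0.049
t 22.5 tcp [ 0.5157 -0.2072  0.122 ] yawY -95.42 F [-0.35  0.4  -6.09] w 0.0494
[[0.994, -0.094, -0.047], [-0.096, -0.995, -0.021], [-0.045, 0.025, -0.999]] [ 0.03  0.09 -0.02]
```

View pics/s24.png

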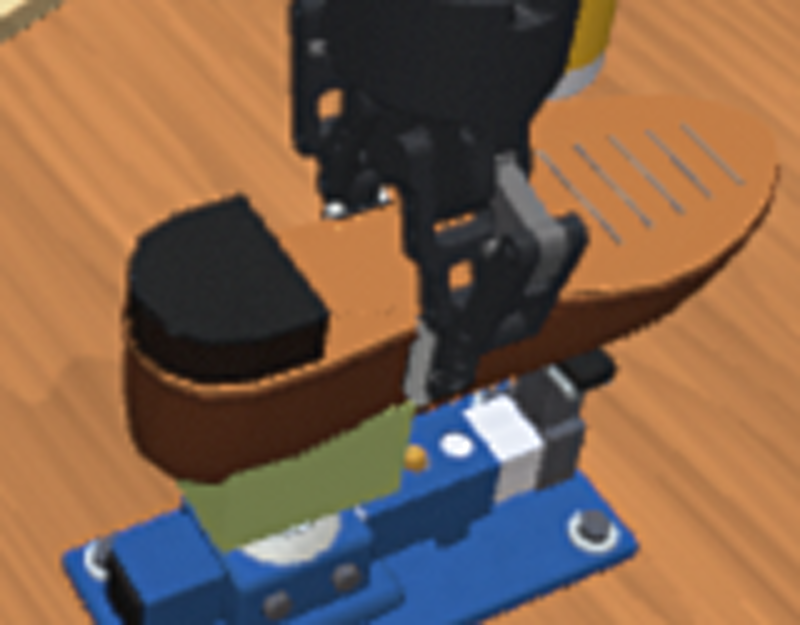

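Entered freely, no added force. Lowering in small steps until the forefoot or the last takes contact.

```bash
python3 -m inch '[[0,0,-0.08,0,0.3],[0,0,-0.06,0,0.3]]' 60
```

```text
clock: 22.75
tool_pos: [0.5158, -0.2073, 0.1184]
tool_rot: [[0.994, -0.094, -0.047], [-0.096, -0.995, -0.021], [-0.045, 0.025, -0.999]]
ft_force: [0.8, 0.9, -6.1]
gripper_width: 0.0492
```

```bash
python3 -m inch '[[0,0,-0.06,0,0.3],[0,0,-0.04,0,0.3]]' 60
```

```text
clock: 23.0
tool_pos: [0.5159, -0.2073, 0.1157]
tool_rot: [[0.994, -0.094, -0.047], [-0.096, -0.995, -0.021], [-0.045, 0.025, -0.999]]
ft_force: [-0.1, 0.4, -5.3]
gripper_width: 0.0493
```

```bash
python3 -m inch '[[0,0,-0.05,0,0.3],[0,0,-0.04,0,0.3]]' 60
```

```text
clock: 23.25
tool_pos: [0.516, -0.2074, 0.1138]
tool_rot: [[0.994, -0.094, -0.047], [-0.096, -0.995, -0.021], [-0.044, 0.026, -0.999]]
ft_force: [-1.3, 1.0, -0.4]
gripper_width: 0.0492
```

```bash
python3 -m inch '[[0,0,-0.04,0,0.3],[0,0,-0.04,0,0.3]]' 60
```

```text
clock: 23.5
tool_pos: [0.5169, -0.2076, 0.1133]
tool_rot: [[0.995, -0.094, -0.044], [-0.096, -0.995, -0.022], [-0.042, 0.026, -0.999]]
ft_force: [-2.4, 0.6, 3.7]
gripper_width: 0.0494
```

```bash
python3 -m inch '[[0,0,-0.04,0,0.3],[0,0,-0.04,0,0.3]]' 60; python3 - <<'E'
from h import *
s=cam("side");o=st(); print(np.round(o["tool_rot"],3).tolist(),np.round(o["moment"],2)); crop(s,290,220,450,345,5,"s25.png"); 
E
```

```text
clock: 23.75
tool_pos: [0.5169, -0.2076, 0.1132]
tool_rot: [[0.995, -0.094, -0.043], [-0.095, -0.995, -0.023], [-0.04, 0.027, -0.999]]
ft_force: [-3.8, 2.3, 5.9]
gripper_width: 0.0492
t 23.8 tcp [ 0.5169 -0.2076  0.1132] yawY -95.4 F [-3.6   2.06  6.55] w 0.0495
[[0.995, -0.094, -0.043], [-0.095, -0.995, -0.023], [-0.04, 0.027, -0.999]] [0.34 0.1  0.16]
```

View pics/s25.png

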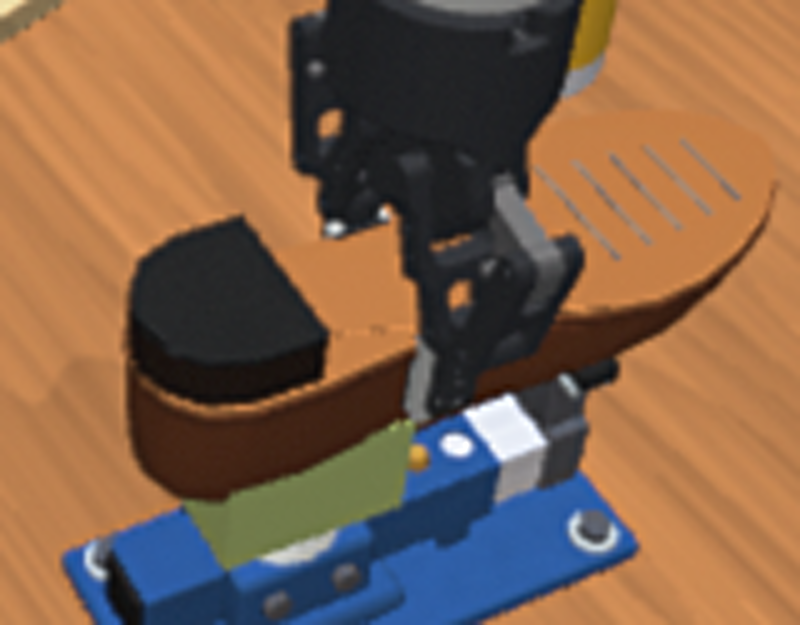

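```bash
python3 -m inch '[[-0.02,0,-0.08,0,0.3],[-0.02,0,-0.08,0,0.3],[-0.02,0,-0.08,0,0.3],[-0.02,0,-0.08,0,0.3]]' 60
```

```text
clock: 24.3
tool_pos: [0.5166, -0.2079, 0.1122]
tool_rot: [[0.995, -0.094, -0.035], [-0.095, -0.995, -0.026], [-0.033, 0.029, -0.999]]
ft_force: [-4.7, 2.2, 12.2]
gripper_width: 0.0494
```

```bash
python3 -m inch '[[-0.02,0,-0.08,0,0.3],[-0.02,0,-0.08,0,0.3],[-0.02,0,-0.08,0,0.3],[-0.02,0,-0.06,0,0.3]]' 30
```

```text
clock: 24.8
tool_pos: [0.5165, -0.2079, 0.1118]
tool_rot: [[0.995, -0.093, -0.027], [-0.094, -0.995, -0.028], [-0.025, 0.03, -0.999]]
ft_force: [-1.8, 2.3, 6.8]
gripper_width: 0.0492
```

```bash
python3 -m inch '[[-0.02,0,-0.08,0,0.3],[-0.02,0,-0.08,0,0.3],[-0.02,0,-0.06,0,0.3],[0,0,0,0,0.3]]' 20; python3 - <<'E'
from h import *
s=cam("side");o=st(); print(np.round(o["tool_rot"],3).tolist(),np.round(o["moment"],2)); crop(s,290,220,450,345,5,"s26.png"); 
E
```

```text
clock: 25.3
tool_pos: [0.5165, -0.2078, 0.1117]
tool_rot: [[0.995, -0.093, -0.021], [-0.094, -0.995, -0.03], [-0.018, 0.032, -0.999]]
ft_force: [-0.3, 0.5, -3.7]
gripper_width: 0.0491
t 25.35 tcp [ 0.5165 -0.2078  0.1116] yawY -95.35 F [-1.07  1.33  1.4 ] w 0.0495
[[0.995, -0.093, -0.021], [-0.094, -0.995, -0.03], [-0.019, 0.032, -0.999]] [0.24 0.06 0.04]
```

View pics/s26.png

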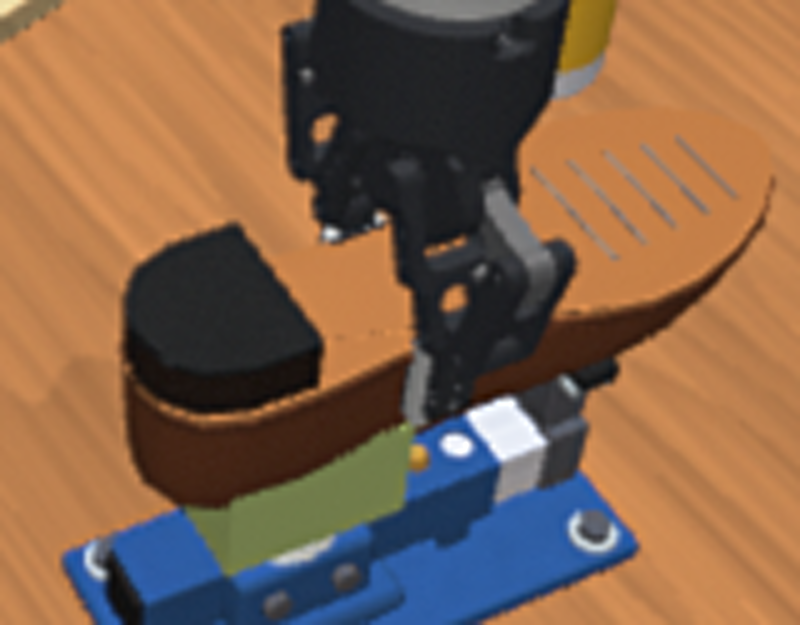

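```bash
python3 -m inch '[[-0.02,0,-0.06,0,0.3],[-0.02,0,-0.06,0,0.3],[0,0,0,0,0.3]]' 20; python3 -m inch '[[0,0,0,0,0.62],[0,0,0,0,0.7],[0,0,0,0,1],[0,0,0,0,1],[0,0,0,0,1]]'; python3 - <<'E'
from h import *
s=cam("side");o=st(); print(np.round(o["tool_rot"],3).tolist()); crop(s,290,220,450,345,5,"s27.png"); w=cam("wrist"); cv2.imwrite("pics/w27.png",w["pixels"][:,:,::-1])
E
```

```text
clock: 25.72
tool_pos: [0.5164, -0.2078, 0.1116]
tool_rot: [[0.995, -0.093, -0.019], [-0.094, -0.995, -0.03], [-0.016, 0.032, -0.999]]
ft_force: [-0.5, 0.2, -3.6]
gripper_width: 0.0495
clock: 26.35
tool_pos: [0.5178, -0.209, 0.111]
tool_rot: [[0.995, -0.094, -0.017], [-0.094, -0.995, -0.032], [-0.014, 0.033, -0.999]]
ft_force: [0.6, -0.0, -0.4]
gripper_width: 0.0854
t 26.4 tcp [ 0.5178 -0.2089  0.111 ] yawY -95.37 F [-0.23 -0.05 -0.38] w 0.0853
[[0.995, -0.094, -0.017], [-0.094, -0.995, -0.032], [-0.014, 0.033, -0.999]]
```

View pics/s27.png

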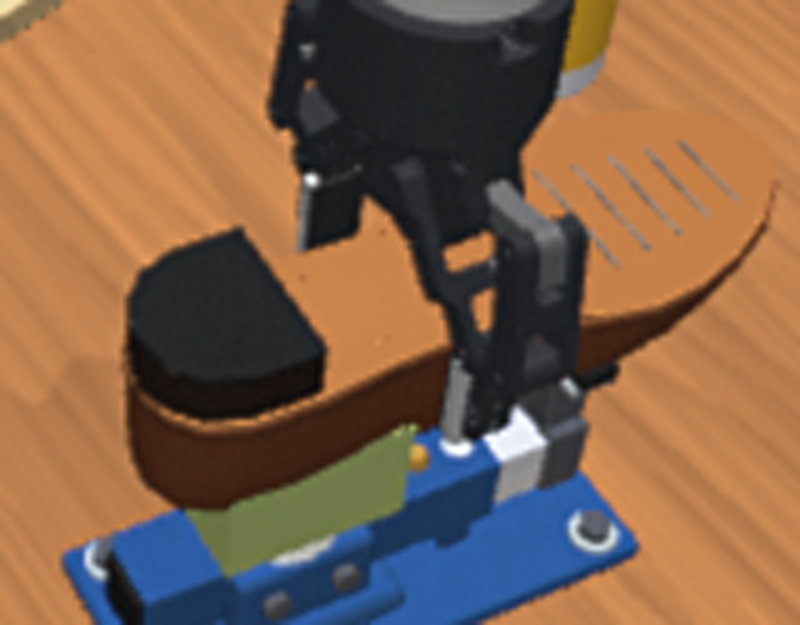

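View pics/w27.png

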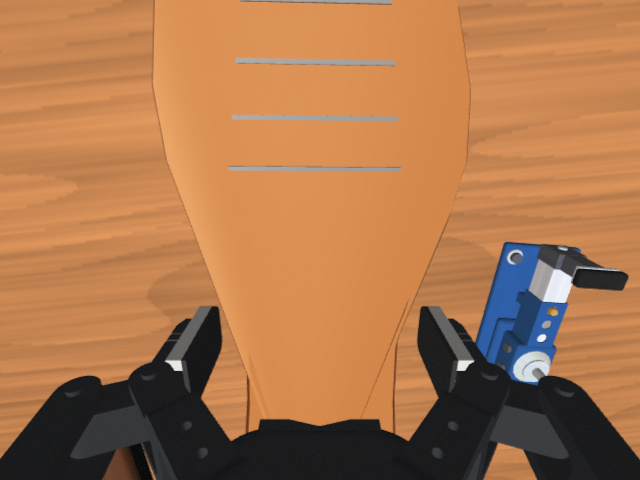

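```bash
python3 -m inch '[[-0.05,0,0.3,0,1],[0,0,0.6,0,1],[0,0,0.8,0,1],[0,0,1,0,1],[0,0,1,0,1],[-0.3,0.3,1,0,1],[-0.5,0.8,0.5,0,1],[-0.5,1,0,0,1]]'
```

```text
clock: 27.45
tool_pos: [0.4837, -0.1555, 0.2515]
tool_rot: [[0.995, -0.096, -0.011], [-0.096, -0.995, -0.034], [-0.008, 0.035, -0.999]]
ft_force: [0.2, 0.4, 0.2]
gripper_width: 0.0854
```

```bash
python3 -m inch '[[0,1,0,0,1],[0,1,0,0,1],[0,1,0,0,1],[0,1,0,0,1],[0,1,0,0,1],[0,0.5,0,0,1],[0,0,0,0,1]]'; python3 - <<'E'
from h import *
st(); s=cam("side"); t=cam("top"); crop(s,290,220,450,345,5,"s28.png"); cv2.imwrite("pics/s28f.png",s["pixels"][:,:,::-1]); cv2.imwrite("pics/t28.png",t["pixels"][:,:,::-1])
E
```

```text
clock: 28.32
tool_pos: [0.4693, -0.0025, 0.2462]
tool_rot: [[0.996, -0.089, -0.025], [-0.09, -0.996, -0.029], [-0.022, 0.031, -0.999]]
ft_force: [-0.7, 0.5, -0.8]
gripper_width: 0.0856
t 28.32 tcp [ 0.4693 -0.0025  0.2462] yawY -95.11 F [-0.66  0.54 -0.81] w 0.0856
```

View pics/s28.png

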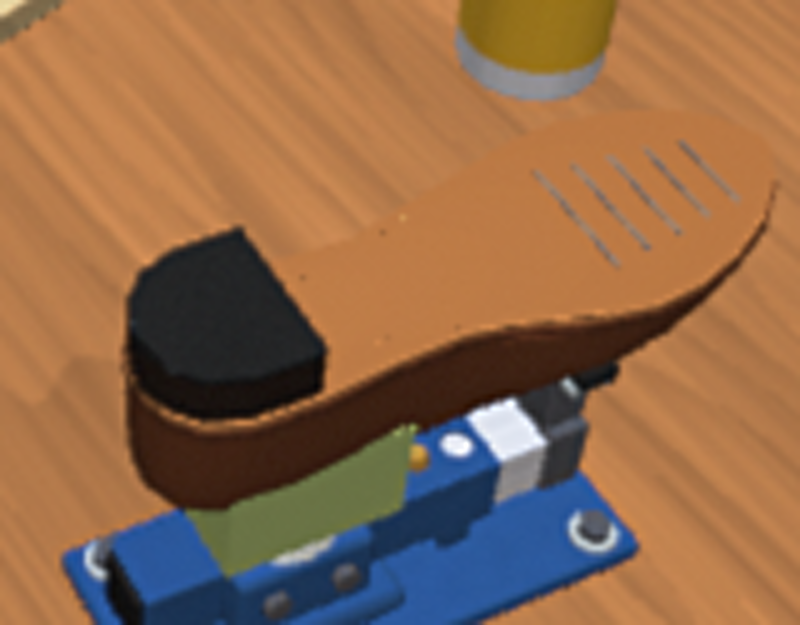

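View pics/s28f.png

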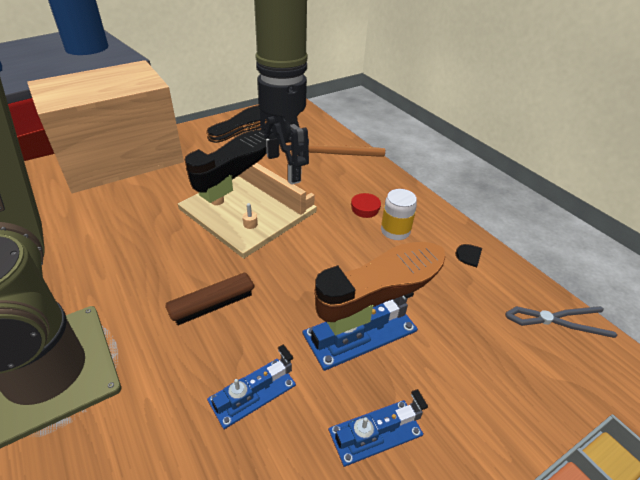

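View pics/t28.png

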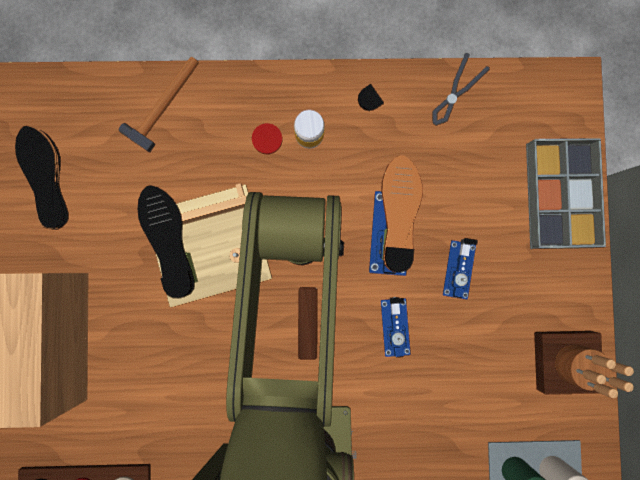

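```bash
python3 - <<'E'
from h import *
st(); t=cam("top"); s=cam("side"); crop(t,370,145,440,280,5,"t29.png"); crop(s,305,235,460,335,5,"s29.png")
im=cv2.imread("pics/top0.png")[150:300,180:260]; cv2.imwrite("pics/t00.png",cv2.resize(im,None,fx=5,fy=5,interpolation=cv2.INTER_CUBIC))
im=cv2.imread("pics/side0.png")[140:220,210:325]; cv2.imwrite("pics/s00.png",cv2.resize(im,None,fx=6,fy=6,interpolation=cv2.INTER_CUBIC))
E
```

```text
t 28.43 tcp [ 0.4697 -0.0036  0.2464] yawY -95.2 F [ 0.15 -0.96 -0.1 ] w 0.0853
```

View pics/t29.png

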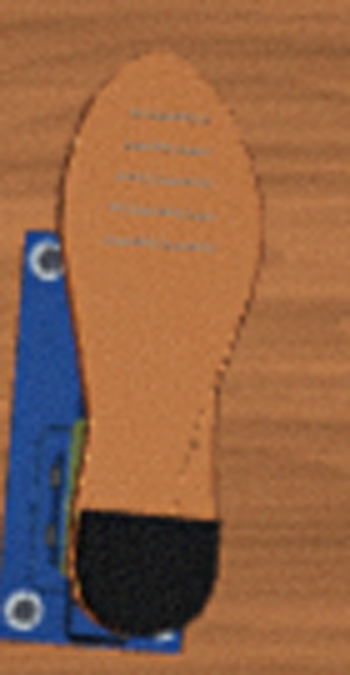

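View pics/s29.png

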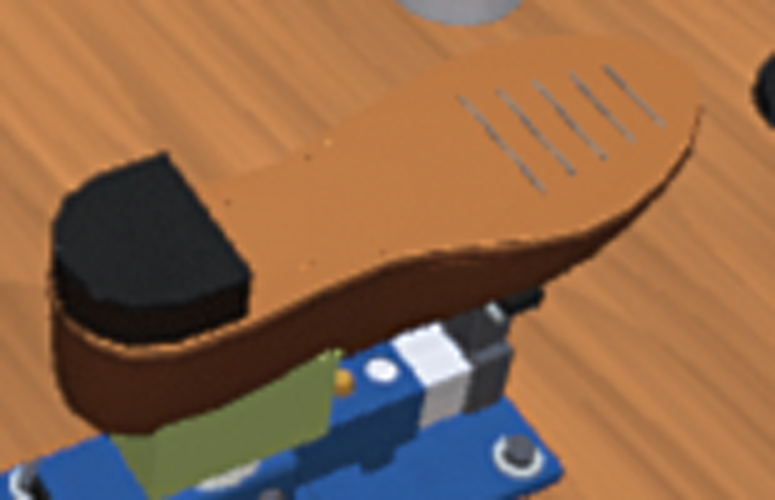

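View pics/t00.png

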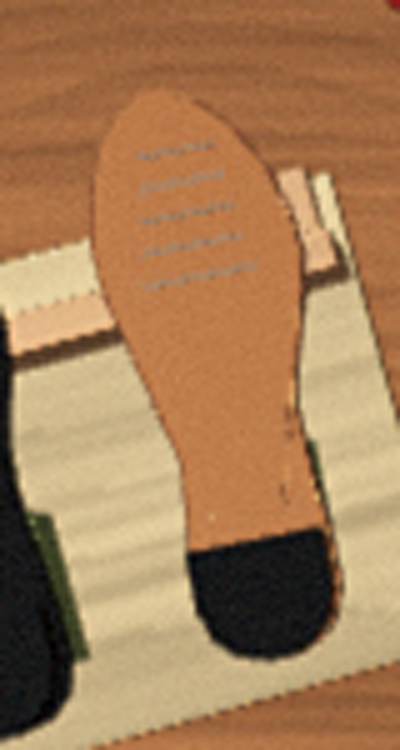

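View pics/s00.png

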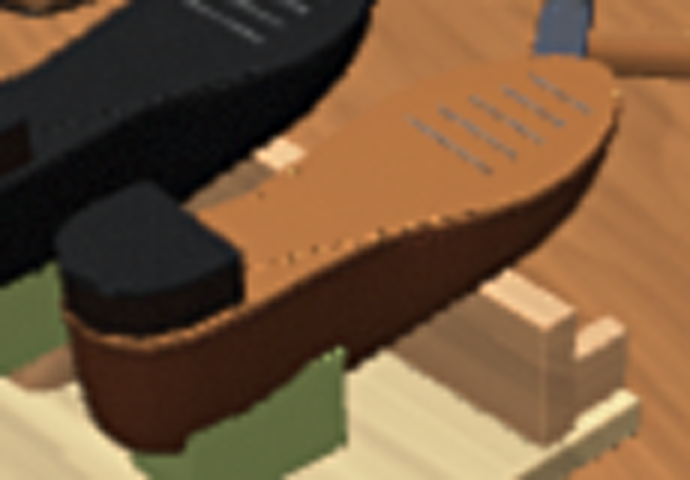

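```bash
python3 - <<'E'
from h import *
t=cam("top"); s=cam("side")
f=lambda x0,y0,k,p:np.array([x0+(p[0]+.5)/k-.5,y0+(p[1]+.5)/k-.5])
new=[("bl",(79,509),(165,153)),("br",(220,521),(250,277)),("s1l",(103,239),(460,97)),("s1r",(213,247),(543,189)),("s5l",(133,110),(606,66)),("s5r",(210,121),(662,124))]
old=[("bl",(188,553),(150,183)),("br",(325,530),(242,262)),("s1l",(142,289),(412,120)),("s1r",(256,265),(492,171)),("s5l",(140,157),(530,75)),("s5r",(214,143),(589,112))]
for n,a,b in new: print("new",n,*[np.round(q,4) for q in tri(t,f(370,145,5,a),s,f(305,235,5,b))])
for n,a,b in old: print("old",n,*[np.round(q,4) for q in tri(t,f(180,150,5,a),s,f(210,140,6,b))])
st()
E
```

```text
new bl [ 0.4731 -0.1741  0.1682] [0.7039 1.2913]
new br [ 0.4662 -0.2332  0.1692] [0.3119 0.6056]
new s1l [ 0.5898 -0.1898  0.1496] [0.3176 0.555 ]
new s1r [ 0.5857 -0.2377  0.1487] [0.3877 0.7045]
new s5l [ 0.6455 -0.2041  0.1496] [0.1334 0.2287]
new s5r [ 0.64   -0.2372  0.1517] [0.2422 0.4264]
old bl [0.4505 0.1827 0.1562] [0.4679 0.6558]
old br [0.459  0.125  0.1541] [0.3636 0.5301]
old s1l [0.5668 0.2053 0.1334] [0.8406 1.1253]
old s1r [0.5754 0.1558 0.1356] [0.4447 0.6131]
old s5l [0.6227 0.2059 0.1363] [0.0582 0.0766]
old s5r [0.6291 0.1737 0.1347] [0.359  0.4808]
t 28.62 tcp [ 0.4706 -0.0044  0.2467] yawY -95.3 F [-0.52 -0.23 -0.  ] w 0.0857
```

```bash
python3 -c "
from bench import arm; print(arm.hand_in())"
```

```text
the job is handed in; nothing more can be done
None
```

The job is done and handed in at about 28.6 s, within the 53 s limit. The toe rest is locked in the middle hole and the brown shoe is down on the blue jack, sole up.

- **Toe rest:** I pressed the brass button level, drew the rest in about 9 mm, and lifted the finger off with the button hidden. I then pushed on until the button popped up. The side and wrist views show it standing in the middle hole, and it was still visible there in the last pictures.
- **Shoe:** I gripped it at the waist, lifted it off the rack, and lowered it over the spindle. The pin entered without added force. I took up the contact gently, with the highest vertical reading about 12 N, and then let go.
- **Height check:** Against its place on the rack, the heel rose 13.6 mm and the sole about 15 mm. The fully seated rise should be 14 mm, so it is down and level to within about 1–1.5 mm. The shoe lies along the jack to about 1°.
- **Other things:** The black shoe, can and tin are where they were, and the gripper is open and clear.

Three checks disagreed, and none affected the result:

- **Heel edge:** The front edge of the shoe's heel measured 4–5 mm from where the given dimensions put it. I used the rack pin's position instead, which the heel end and toe agreed with.
- **Cameras:** The cameras differed by 2–4 mm.
- **Tool tilt:** The tool drifted up to about 4° in tilt while pushing the rest. It carried the shoe about 2° toe-down, which levelled out as it settled onto the jack.

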